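# Dish under the ultraviolet torch

### The job

Set the petri dish with the pink gel on the sloped viewing stand, right side up, lying flat on the plate and resting against its two rubber pegs, and let go of it. Then draw the ultraviolet torch out of its leaning charging cradle and hold it in the air so that its lens looks squarely onto the middle of that dish from about 10 cm away; the program finishes while the gripper is still holding the torch there, touching nothing else with it. Do not push the other dish, the dropper bottles or the flask about.

Things in the scene. Friction and masses are not known exactly. Their poses are not given: they have to be found in the camera images.
- pink_dish_centre (a point): Middle of the closed round petri dish with pale pink gel: 61 mm in diameter, 16 mm high; this point is on its axis, 8 mm above its underside; z points up out of its lid. About 22 g. Loose, starts flat on the bench; grip it across its diameter. The yellow dish is of the same size; which of the two stands nearer the middle of the bench varies.
- seat (a point): Point on the face of the grey sloped plate (30 degrees from level) under the centre of a dish that rests against both pegs; a seated dish's middle is 8 mm above it along z. x runs up the slope, y level along the plate, z square off the plate, up and roughly towards the robot. The plate reaches 46 mm down-slope, 54 mm up-slope, 52 mm to either side. 110 mm above the bench.
- stand: The viewing stand with that plate, fixed; origin on the bench straight under the seat, x level, the way the slope rises. One column carries the plate. On the plate: a white disc 80 mm across centred on the seat, and two black rubber pegs, 8 mm thick, 11 mm high, at x = -28, y = +21 and -21 mm from the seat. A dish let go above the pegs may stay there or slide down to them.
- torch_centre (a point): Middle of the ultraviolet torch, 74 mm from its lens; z runs along the torch from lens to tail. Straight and round, 148 mm long: from the lens, 34 mm of head 30 mm thick, a cone, then from 44 to 140 mm the grooved body 22 mm thick, and a rubber tail button 13 mm thick. About 120 g. It stands loose in the leaning well of the cradle, lens down; it lights by itself when drawn out.
- torch_lens (a point): Centre of the torch's violet lens, the flat end of its head; the light leaves along minus z of the torch.
- cradle_mouth (a point): Centre of the mouth of the cradle's round well, about 59 mm above the bench; z is the axis of the well, pointing out of it, leaning 20 degrees from upright to the cradle's -y side (roughly the robot's right). The well is 45 mm across outside and about 33 mm inside; its floor, where the lens stands, is 46 mm below the mouth, so 102 mm of the torch stands out above it.
- cradle: The white charging cradle of the torch, fixed; origin on the bench under the middle of its 78 x 92 mm foot, 10 mm high; z up.
- torch: The torch itself; origin at the centre of its lens, z towards its tail.
- pink_dish: The pink dish itself; origin at the centre of its underside, z up out of its lid.
- yellow_dish_centre (a point): Middle of the petri dish with pale yellow gel (61 mm in diameter, 16 mm high). Bystander, leave it alone.
- dropper_amber_centre (a point): Middle of the standing brown dropper bottle with black bulb (33 mm thick, 104 mm high). Bystander.
- dropper_white_centre (a point): Middle of the standing white dropper bottle with red bulb (33 mm thick, 104 mm high). Bystander.
- flask_centre (a point): Middle of the standing conical glass flask (64 mm wide at the foot, 100 mm high). Bystander.
Mind the look-alikes: they are no part of the job. What is shaped like the torch but turquoise is not meant. Leave any purple look-alike of the pink_dish alone.

How it is judged:
By the outcome, as a careful person would: the job done as asked, in the order asked, and still so for the second after the job is handed in, while the arm keeps its last pose, push and grip.
It also fails if it takes over 54 s, if anything falls off the work surface, if the arm or the gripper's body presses on something with over 40 N, if the wrist force passes 120 N, or if a joint passes its speed limit or range.

### The arm

A 7-joint arm with a two-finger parallel gripper is mounted at the origin on the work surface; the furniture and walls round the work are solid. World frame = base frame: x ahead of the robot, y to its left, z up, the work surface at z = 0. Lengths are in m, angles in rad, forces in N, time in s.
With the tool pointing down it reaches from about 0.425 to 0.875 m from the base axis. Payload 4.7 kg.
Tool frame: the origin (TCP) lies at the very end of the fingers, on their centre line; the grasp point (between the pads) lies ctrl.grasp_offset behind it (ctrl.grasp_offset is the distance from the TCP to the grasp point, in m); z points along the fingers, y is the line along which they close (so a half turn about z gives the same grasp; the last joint's range is limited). The gripper opens to 85 mm and grips with 20 to 120 N. Pads are 22 mm wide; open, the fingers measure 114 mm over their backs; the gripper's body (76 mm by 85 mm) begins 54 mm behind the grasp point. The pads swing forward as they close: fully open they stand 13 mm farther back than shut.
Start: joints at [1.224, 0.321, -0.07, 1.45, 0.023, 1.371, -0.057], TCP at [0.229, -0.608, 0.2] pointing down, gripper open.
Joint ranges: [-2.86, 2.86], [-0.3, 2.09], [-1.38, 1.24], [0.06, 2.45], [-1.56, 4.7], [0.09, 2.05], [-2.69, 2.69]. Speed limits (rad/s): [2.57, 2.57, 3.14, 3.14, 3.14, 3.14, 3.14].

### API

Orientations are given as a unit quaternion [w, x, y, z].
In Python, from cell import ctrl gives the robot as it stands.
- The arm moves only by the tool play_rows, never from a script. Its argument "targets" is a list that holds one entry, the list of rows, each a list of 7 numbers: the shift along the world's x, y, z in mm, then the turn, a rotation vector about the world's x, y, z in rad, then the closure, from 0 (fully open) to 1 (shut). A call has 1 to 12 rows; each row is the pose to reach, as a shift and turn from the pose commanded when the call began; what a row does not reach only later rows make up. A row lasts 1/12 s, in which the tool goes at most 41.7 mm and 7.16 degrees, less where a joint would pass 70% of its speed; a pose out of reach is approached as far as the arm can. A call with a gripper value outside its range is refused whole. The fingers move at their own pace and stop on an object; the grip force is fixed at half the most. Time passes only in rows, so rows that repeat a pose let the fingers close. It gives the time, the measured TCP pose, the force, the opening and the grip force at its end, in the units of the state.
- ctrl.get_obs(): the state, without advancing time (a new reading comes with each control period).
- ctrl.grab_frame(name): name is "scene" or "top" or "wrist"; returns the picture (480x640x3 uint8, red, green, blue); there is no depth.
- ctrl.camera_params(name): a dict with "camera_matrix" (3x3 intrinsics, pixels), "extrinsics" (4x4, takes a point from camera to world coordinates). Camera axes: x right, y down, z forward; pixel columns grow to the right and rows downward; lengths in m; the calibration is good to about 2 mm. The wrist camera is an equidistant fisheye: a pixel r from the principal point sees the ray r / f radians off the axis. A picture is of the moment at which its call begins: read the wrist's pose just before it. camera_params takes no time and is no camera call; for the wrist camera it gives the pose at the moment of the call.
- ctrl.finish_job(): hands the job in; it is judged then, once.
The state is a dict: "t": time; "joint_pos": joint angles; "joint_vel": joint speeds; "joint_torque": joint torques, N m; "ee_pos": TCP position; "tool_rot": TCP orientation; "wrist_force": force on the tool from outside, world axes, zero at the start; "ft_torque": the same for the moment, N m; "opening": opening from 0.0 (shut) to 1.0 (fully open); "gripper_force": force on a finger pad.
Only numpy, scipy, OpenCV 4.12 (cv2) and the standard library are available. Lean on these libraries where they do the work, as an engineer would, in place of code of your own. Each camera call takes 0.05 s, during which the arm holds its last target. There are 200 camera calls.

## Working session

There is one attempt and no reset: what is moved stays moved. The work goes in short steps, Python scripts to look and compute and a tool call to move; the robot and the scene stay as the last step left them, time stands still between calls to the robot, and variables do not carry over. Pictures are saved under pics/ and viewed, at most 10 in all, crops included, and the job is handed in when it is done.

Besides the shell and the picture viewer there is one more tool, called as name(argument=value, ...), one argument or row to a line, values as JSON. play_rows: Moves the arm, as the interface text tells. Its arguments: {"type":"object","properties":{"targets":{"type":"array","items":{"type":"array","items":{"type":"array","items":{"type":"number"}}}}},"required":["targets"]}

```bash
ls; mkdir -p pics; python3 - <<'E'
from cell import ctrl
import cv2,numpy as np
np.set_printoptions(precision=4,suppress=True)
for n in("scene","top"):
    im=ctrl.grab_frame(n);cv2.imwrite(f"pics/{n}0.png",im[...,::-1]);p=ctrl.camera_params(n);print(n,np.array(p["camera_matrix"]),np.array(p["extrinsics"]))
print({k:v for k,v in ctrl.get_obs().items()},ctrl.grasp_offset)
print(ctrl.camera_params("wrist"))
E
```

```text
pics
scene [[463.0742   0.     318.5311]
 [  0.     463.0742 242.6398]
 [  0.       0.       1.    ]] [[-0.5461 -0.4367  0.7149 -0.381 ]
 [-0.8377  0.2896 -0.4631  0.4901]
 [-0.0048 -0.8517 -0.524   0.7205]
 [ 0.      0.      0.      1.    ]]
top [[468.6312   0.     320.9718]
 [  0.     468.6312 241.9905]
 [  0.       0.       1.    ]] [[ 0.0072 -0.9769  0.2135  0.2171]
 [-1.     -0.0067  0.0028 -0.0788]
 [-0.0013 -0.2135 -0.9769  1.3334]
 [ 0.      0.      0.      1.    ]]
{'t': 0.1, 'joint_pos': array([ 1.2241,  0.3218, -0.0701,  1.4516,  0.0226,  1.3708, -0.0569]), 'joint_vel': array([ 0.0004, -0.0012,  0.0007, -0.003 , -0.0006, -0.0003, -0.0003]), 'joint_torque': array([  0.0006, -49.4879,  -0.3836, -31.521 ,   0.013 ,   0.0074,
         0.    ]), 'ee_pos': array([ 0.2292, -0.6076,  0.1989]), 'tool_rot': array([-0.0009,  0.9838,  0.1794, -0.0002]), 'wrist_force': array([-0.2431, -0.109 , -0.0474]), 'ft_torque': array([ 0.0116, -0.0066,  0.0061]), 'gripper_force': 0.0, 'opening': 1.0009077764237728} 0.0187
{'camera_matrix': array([[371.6483,   0.    , 326.6153],
       [  0.    , 371.6483, 240.2378],
       [  0.    ,   0.    ,   1.    ]]), 'extrinsics': array([[ 0.3517, -0.8844, -0.3067,  0.3084],
       [-0.9361, -0.3328, -0.1139, -0.5783],
       [-0.0013,  0.3272, -0.945 ,  0.3721],
       [ 0.    ,  0.    ,  0.    ,  1.    ]])}
```

View pics/scene0.png

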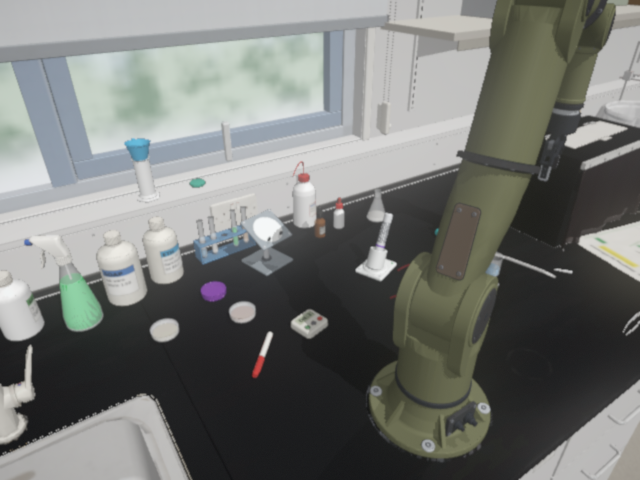

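View pics/top0.png

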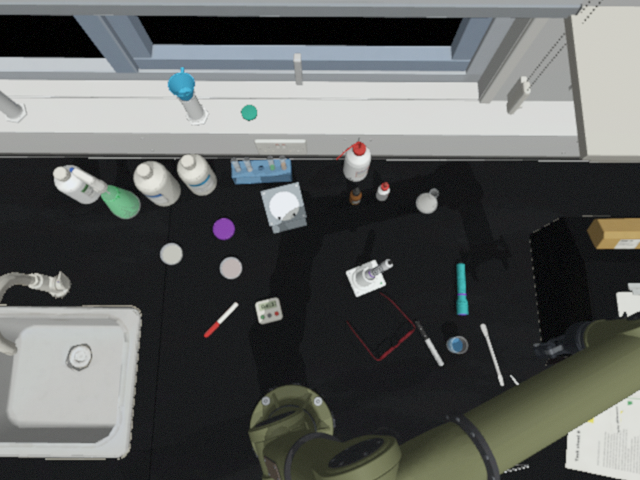

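Scene: candidates for the pink dish are the pale dishes at (242,312) and (165,330), and the purple one at (213,291). In the top view they are at (231,268), (171,254) and (224,229). The torch in its white cradle is at scene (380,250) / top (370,275). The turquoise look-alike is at top (462,290). I'll check these in one close crop.

```bash
python3 - <<'E'
import cv2,numpy as np
t=cv2.imread("pics/top0.png");s=cv2.imread("pics/scene0.png")
def c(im,x,y,w,h,k):return cv2.resize(im[y:y+h,x:x+w],None,fx=k,fy=k,interpolation=cv2.INTER_CUBIC)
a=np.hstack([c(t,150,175,160,120,2.5),c(t,330,235,80,60,5)])
b=np.hstack([c(s,140,200,160,120,2.5)[:300],c(s,340,200,80,60,5)])
cv2.imwrite("pics/crop1.png",np.vstack([a,b]))
for x,y in((231,268),(171,254)):print(t[y-3:y+4,x-3:x+4].reshape(-1,3).mean(0))
E
```

```text
[176.53061224 179.12244898 187.44897959]
[187.02040816 194.91836735 194.34693878]
```

View pics/crop1.png

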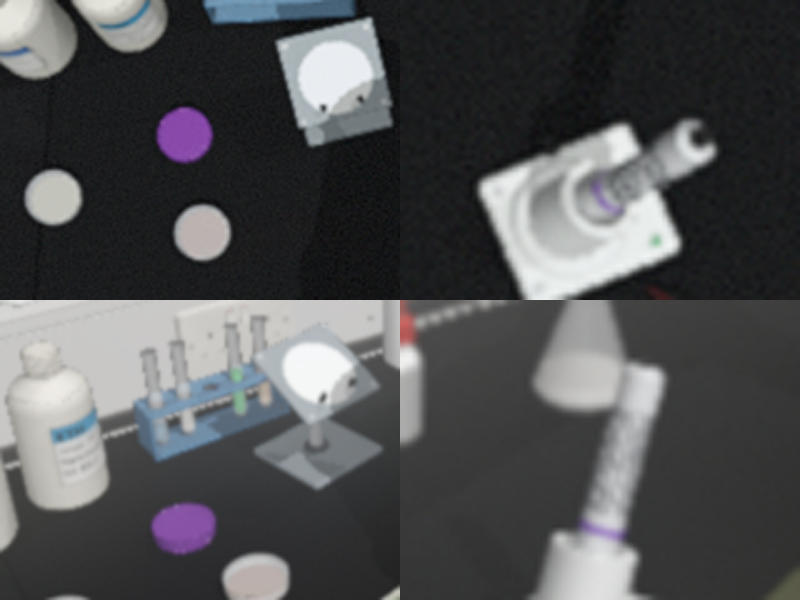

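```bash
cat >h.py <<'E'
import cv2,numpy as np
from scipy.optimize import least_squares
from scipy.spatial.transform import Rotation as R
np.set_printoptions(precision=4,suppress=True)
CAM={"scene":(np.array([[463.0742,0,318.5311],[0,463.0742,242.6398],[0,0,1]]),np.array([[-.5461,-.4367,.7149,-.381],[-.8377,.2896,-.4631,.4901],[-.0048,-.8517,-.524,.7205],[0,0,0,1]])),
"top":(np.array([[468.6312,0,320.9718],[0,468.6312,241.9905],[0,0,1]]),np.array([[.0072,-.9769,.2135,.2171],[-1,-.0067,.0028,-.0788],[-.0013,-.2135,-.9769,1.3334],[0,0,0,1]]))}
def proj(c,P):
    K,T=CAM[c] if isinstance(c,str) else c[:2]
    q=(np.atleast_2d(P)-T[:3,3])@T[:3,:3]
    if not isinstance(c,str) and len(c)>2:   # fisheye
        r=np.hypot(q[:,0],q[:,1]);th=np.arctan2(r,q[:,2]);q=np.c_[q[:,:2]/r[:,None]*th[:,None],np.ones(len(q))]
    else:q=q/q[:,2:]
    return (q@K.T)[:,:2]
def tri(obs,x0=(.6,0,.1)):  # obs: [(cam,uv)]
    s=least_squares(lambda P:np.concatenate([proj(c,P)[0]-uv for c,uv in obs]),x0)
    return s.x,np.sqrt(np.mean(s.fun**2))
E
cat >m1.py <<'E'
from h import *
t=cv2.imread("pics/top0.png");s=cv2.imread("pics/scene0.png")
def blob(im,x,y,w=22,th=100):
    m=(im[y-w:y+w,x-w:x+w].max(2)>th).astype(np.uint8)
    n,l,st,ce=cv2.connectedComponentsWithStats(m);k=l[w,w];return ce[k]+[x-w,y-w],st[k]
for n,a,b in(("pink",(231,268),(242,312)),("yellow",(171,254),(165,330))):
    p,sp=blob(t,*a);q,sq=blob(s,*b);print(n,p,sp,q,sq,tri([("top",p),("scene",q)]))
T=lambda x,y:np.array([x/2.5+150,y/2.5+175]);S=lambda x,y:np.array([x/2.5+140,(y-300)/2.5+200])
# stand fit
c30,s30=np.cos(np.pi/6),np.sin(np.pi/6)
obs=[((-.028,.021,.0055),"top",T(323,108)),((-.028,-.021,.0055),"top",T(361,99)),((.054,.052,0),"top",T(277,40)),((.054,-.052,0),"top",T(370,18)),
((-.028,.021,.0055),"scene",S(322,398)),((-.028,-.021,.0055),"scene",S(352,382)),((.054,.052,0),"scene",S(255,358)),((.054,-.052,0),"scene",S(320,325)),((-.046,.052,0),"scene",S(313,422)),((-.046,-.052,0),"scene",S(380,384))]
def W(p,q):
    x,y,z=q;ca,sa=np.cos(p[3]),np.sin(p[3]);l=c30*x-s30*z
    return np.array([p[0]+ca*l-sa*y,p[1]+sa*l+ca*y,p[2]+s30*x+c30*z])
f=least_squares(lambda p:np.concatenate([proj(c,W(p,np.array(q)))[0]-uv for q,c,uv in obs]),[.7,0,.11,0])
print("seat",f.x,"\n",f.fun.reshape(-1,2))
T=lambda x,y:np.array([(x-400)/5+330,y/5+235]);S=lambda x,y:np.array([(x-400)/5+340,(y-300)/5+200])
P={}
for n,a,b in(("tail",(697,142),(646,372)),("mouth",(592,202),(588,550)),("ring",(604,197),(603,530))):
    P[n],e=tri([("top",T(*a)),("scene",S(*b))]);print(n,P[n],e)
d=P["tail"]-P["ring"];print("axis",d/np.linalg.norm(d),np.linalg.norm(d),np.degrees(np.arccos(d[2]/np.linalg.norm(d))))
E
python3 m1.py
```

```text
pink [230.4733 267.5115] [ 11  11  22  22 393] [242.1788 311.5156] [  9  11  27  22 481] (array([0.4294, 0.1822, 0.0093]), np.float64(0.2511979126850919))
yellow [170.892  253.5327] [ 11  11  23  22 398] [164.2531 329.4991] [  7  10  29  24 557] (array([0.4688, 0.3555, 0.0096]), np.float64(0.24890062148329856))
seat [0.5848 0.0246 0.1074 0.2863] 
 [[ 0.7507 -0.1117]
 [ 0.3977 -0.6058]
 [-0.2761  1.0685]
 [-0.0829 -0.2938]
 [ 0.6189 -0.0415]
 [-0.0354  0.0962]
 [-1.8496 -0.6682]
 [ 0.863  -1.5855]
 [-0.6395  1.4443]
 [ 0.4637  0.7915]]
tail [ 0.4218 -0.2519  0.1439] 0.048341277394217314
mouth [ 0.4032 -0.2053  0.0589] 0.17061717026408407
ring [ 0.4032 -0.2123  0.0693] 0.33266478962106044
axis [ 0.2147 -0.4579  0.8627] 0.08653690288911338 30.380563073125806
```

The crop shows the paler pink dish at top (231,268), while the other one is greenish-yellow at (171,254). The purple one is the look-alike. The torch has a violet ring and leans in its cradle, and the stand's pegs are on its robot side. I'm moving now and will refine with the wrist camera on the way.

play_rows(
  targets=[
    [[105, 94, 60, 0, 0, -0.04, 0], [211, 188, 100, 0, 0, -0.075, 0], [211, 188, 100, 0, 0, -0.075, 0], [211, 188, 100, 0, 0, -0.075, 0], [211, 188, 100, 0, 0, -0.075, 0], [211, 188, 100, 0, 0, -0.075, 0], [211, 188, 100, 0, 0, -0.075, 0], [211, 188, 100, 0, 0, -0.075, 0], [211, 188, 100, 0, 0, -0.075, 0], [211, 188, 100, 0, 0, -0.075, 0]],
  ],
)

```text
t: 0.93
ee_pos: [0.4405, -0.42, 0.2996]
tool_rot: [0.0, 0.99, 0.143, -0.0]
wrist_force: [-0.9, -0.5, -0.3]
opening: 0.999
gripper_force: 0.0
```

```bash
cat >wshot.py <<'E'
import sys,pickle,cv2
from cell import ctrl
n=sys.argv[1];p=ctrl.camera_params("wrist");im=ctrl.grab_frame("wrist")
cv2.imwrite(f"pics/w{n}.png",im[...,::-1]);pickle.dump((p["camera_matrix"],p["extrinsics"],1),open(f"w{n}.pkl","wb"))
o=ctrl.get_obs();print(o["t"],o["ee_pos"],o["tool_rot"],o["joint_pos"],o["wrist_force"])
E
python3 wshot.py 1
```

```text
0.9833 [ 0.43923222 -0.42104632  0.29913451] [-1.08590493e-04  9.89896463e-01  1.41789373e-01 -8.68436297e-04] [ 0.90293208  0.21532983 -0.22155351  1.39089479  0.0481236   1.54184485
 -0.60138135] [-0.49587171 -0.30556343 -0.7535602 ]
```

play_rows(
  targets=[
    [[10, 160, 0, 0, 0, 0, 0], [20, 340, 0, 0, 0, 0, 0], [20, 340, 0, 0, 0, 0, 0], [20, 340, 0, 0, 0, 0, 0], [20, 340, 0, 0, 0, 0, 0], [20, 340, 0, 0, 0, 0, 0], [20, 340, 0, 0, 0, 0, 0], [20, 340, 0, 0, 0, 0, 0], [20, 340, 0, 0, 0, 0, 0], [20, 340, 0, 0, 0, 0, 0], [20, 340, 0, 0, 0, 0, 0]],
  ],
)

```text
t: 1.9
ee_pos: [0.4598, -0.0823, 0.2996]
tool_rot: [0.0, 0.99, 0.141, -0.0]
wrist_force: [-1.0, -0.6, -0.7]
opening: 0.997
gripper_force: 0.0
```

```bash
python3 wshot.py 2; python3 -c "
import cv2,numpy as np
a=cv2.imread('pics/w1.png');b=cv2.imread('pics/w2.png')
cv2.imwrite('pics/w12.png',cv2.resize(np.vstack([a,b]),(600,900))[:,:]);cv2.imwrite('pics/w1b.png',a);"
```

```text
1.95 [ 0.4598159  -0.08311832  0.29946651] [ 2.89119722e-04  9.90105016e-01  1.40327139e-01 -5.17314676e-04] [ 0.64765967 -0.09112139 -0.48424868  1.70030378 -0.04155979  1.52283646
 -1.12206311] [ 1.01554839 -0.45213922 -0.18141752]
```

View pics/w1.png

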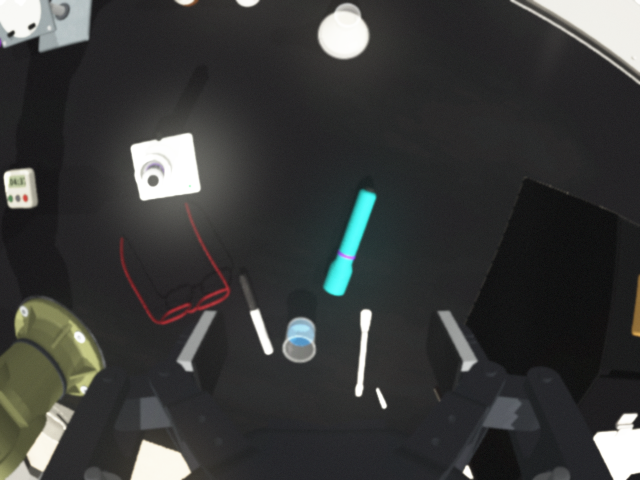

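View pics/w2.png

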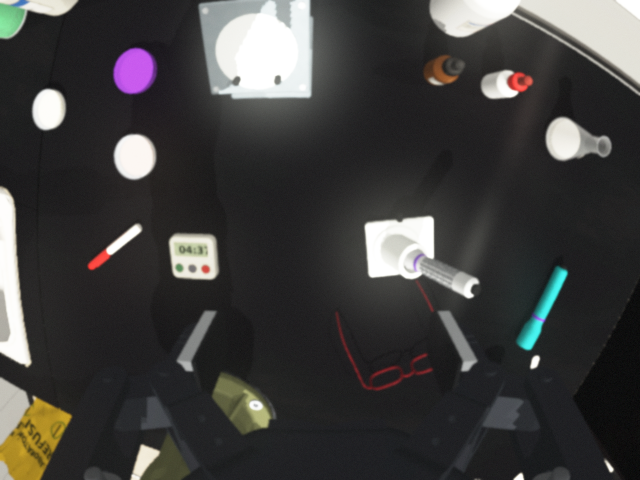

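```bash
cat >>m1.py <<'E'
print("---- with wrist")
import pickle
w1,w2=(pickle.load(open(f"w{i}.pkl","rb")) for i in(1,2));i1,i2=cv2.imread("pics/w1.png"),cv2.imread("pics/w2.png")
pw,st=blob(i2,135,157,30,120);print(pw,st)
p,_=blob(t,231,268);q,_=blob(s,242,312)
print("pink",tri([("top",p),("scene",q),(w2,pw)]),tri([("top",p),(w2,pw)]))
# pegs in w2
def dark(im,x,y,w=9):
    g=im[y-w:y+w+1,x-w:x+w+1].max(2).astype(float);m=(g<90).astype(np.uint8);n,l,st,ce=cv2.connectedComponentsWithStats(m);k=l[w,w];return ce[k]+[x-w,y-w],st[k]
a,sa=dark(i2,236,81);b,sb=dark(i2,277,80);print(a,sa,b,sb)
obs2=obs+[((-.028,.021,.0055),w2,a),((-.028,-.021,.0055),w2,b),((0,0,0),w2,np.array([257.,50]))]
f=least_squares(lambda p:np.concatenate([proj(c,W(p,np.array(q)))[0]-uv for q,c,uv in obs2]),[.7,0,.11,0],loss="soft_l1")
print("seat",f.x,"\n",f.fun.reshape(-1,2)[[0,1,4,5,10,11,12]])
tl=[("top",T(697,142)),("scene",S(646,372)),(w1,np.array([152,182.])),(w2,np.array([474,290.]))]
rg=[("top",T(604,197)),("scene",S(603,530)),(w2,np.array([417,262.]))]
a,e=tri(tl);b,e2=tri(rg);d=a-b;L=np.linalg.norm(d);print("tail",a,e,"ring",b,e2,"axis",d/L,L,np.degrees(np.arccos(d[2]/L)))
for c,uv in tl:print(proj(c,a)[0]-uv)
v=cv2.resize(i2[215:305,360:490],None,fx=4,fy=4,interpolation=2);u=cv2.resize(i1[125:215,120:210],None,fx=3,fy=3,interpolation=2)
o=np.zeros((600,800,3),np.uint8);o[:360,:520]=v;o[:270,525:795]=u;z=cv2.resize(i2[0:110,190:325],None,fx=2,fy=2,interpolation=2);o[365:585,:270]=z;cv2.imwrite("pics/c2.png",o)
E
python3 m1.py|sed -n '/----/,$p'
```

```text
---- with wrist
[134.3336 156.1334] [   9    7   42   46 1529]
pink (array([0.43  , 0.1817, 0.0082]), np.float64(0.26268511750428036)) (array([0.4297, 0.1829, 0.006 ]), np.float64(0.23852916494312057))
[236.  81.] [  0   0  19  19 361] [277.  80.] [  0   0  19  19 361]
seat [0.5848 0.0251 0.1079 0.2674] 
 [[ 0.3523 -0.245 ]
 [ 0.0784 -0.4708]
 [ 0.2042 -0.1164]
 [-0.2247  0.1183]
 [ 0.369  -0.1418]
 [ 0.7816 -0.7232]
 [-1.5646  2.3752]]
tail [ 0.4225 -0.2519  0.1468] 0.5135929676897149 ring [ 0.4075 -0.2129  0.0633] 0.9108970823726726 axis [ 0.1612 -0.4175  0.8942] 0.09338257220669893 26.588281991766422
[ 0.2116 -0.4294]
[-0.1656 -1.0723]
[0.3809 0.3133]
[-0.6574 -0.1688]
```

View pics/c2.png

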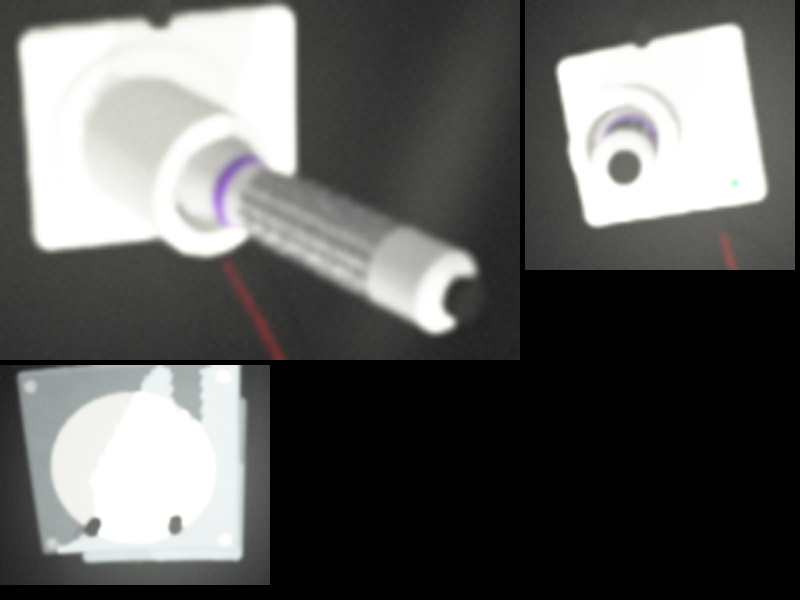

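The refined crop gives tail centre w2 (476,290) and w1 (153,180), violet ring w2 (419,262), and pegs w2 (236,81) and (277,80). Every height fits: dish middle 8 mm, seat about 108 mm, tail about 147 mm. Next I reach for the pink dish.

play_rows(
  targets=[
    [[-15, 160, -60, 0, 0, -0.015, 0], [-30, 264, -200, 0, 0, -0.015, 0], [-30, 264, -240, 0, 0, -0.015, 0], [-30, 264, -240, 0, 0, -0.015, 0], [-30, 264, -240, 0, 0, -0.015, 0], [-30, 264, -240, 0, 0, -0.015, 0], [-30, 264, -240, 0, 0, -0.015, 0], [-30, 264, -240, 0, 0, -0.015, 0], [-30, 264, -240, 0, 0, -0.015, 0], [-30, 264, -240, 0, 0, -0.015, 0], [-30, 264, -240, 0, 0, -0.015, 0], [-30, 264, -240, 0, 0, -0.015, 0]],
  ],
)

```text
t: 2.95
ee_pos: [0.4317, 0.1816, 0.0601]
tool_rot: [0.0, 0.991, 0.133, -0.0]
wrist_force: [-0.8, -0.2, 0.7]
opening: 1.003
gripper_force: 0.0
```

```bash
python3 wshot.py 3; cat >m3.py <<'E'
from h import *;import pickle
w=pickle.load(open("w3.pkl","rb"));im=cv2.imread("pics/w3.png")
c=proj(w,[.43,.182,.008])[0];print("pred",c)
from m1 import blob
print(blob(im,*np.round(c).astype(int),w=70,th=130))
E
python3 m3.py|tail -4
```

```text
3.0 [0.43213592 0.18165642 0.06056099] [2.65597750e-04 9.91123010e-01 1.32946771e-01 5.13997075e-04] [ 0.35565441  0.11952974 -0.84222079  2.02729838  0.10457938  1.03611724
 -1.8404847 ] [ 0.81386771 -0.46821017 -0.27837024]
[-0.1656 -1.0723]
[0.3809 0.3133]
[-0.6574 -0.1688]
(array([326.1113, 253.0861]), array([  23,   25,   97,   93, 7019], dtype=int32))
```

View pics/w3.png

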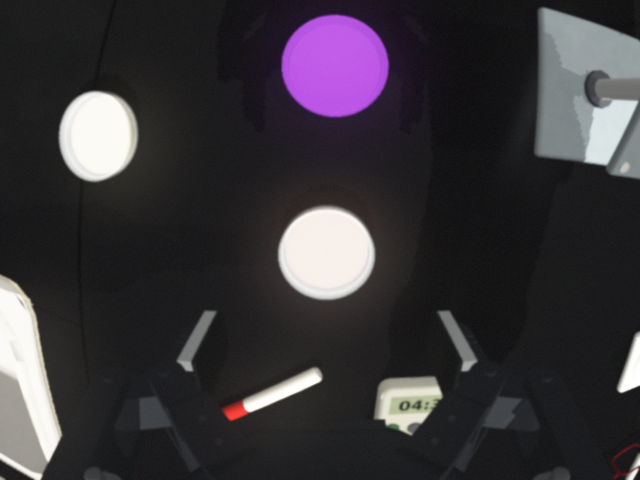

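```bash
python3 m3.py|grep pred; python3 -c "
from h import *;import pickle
w=pickle.load(open('w3.pkl','rb'));print(least_squares(lambda p:proj(w,[p[0],p[1],.008])[0]-[326.1,253.1],[.43,.18]).x)"
```

```text
pred [325.1115 251.9648]
[0.4294 0.1812]
```

play_rows(
  targets=[
    [[-1, 1, -30, 0, 0, 0, 0], [-1, 1, -50, 0, 0, 0, 0], [-1, 1, -60, 0, 0, 0, 0], [-1, 1, -60, 0, 0, 0, 0], [-1, 1, -60, 0, 0, 0, 0]],
  ],
)

```text
t: 3.42
ee_pos: [0.4303, 0.1841, 0.0006]
tool_rot: [0.0, 0.991, 0.134, 0.0]
wrist_force: [0.1, 0.3, 0.5]
opening: 1.0
gripper_force: 0.0
```

play_rows(
  targets=[
    [[0, -1, -4, 0, 0, 0, 0], [0, -1, -4, 0, 0, 0, 0.2], [0, -1, -4, 0, 0, 0, 1], [0, -1, -4, 0, 0, 0, 1], [0, -1, -4, 0, 0, 0, 1], [0, -1, -4, 0, 0, 0, 1], [0, -1, -4, 0, 0, 0, 1], [0, -1, -4, 0, 0, 0, 1], [0, -1, -4, 0, 0, 0, 1], [0, -1, -4, 0, 0, 0, 1]],
  ],
)

```text
t: 4.25
ee_pos: [0.4294, 0.1838, -0.0041]
tool_rot: [0.0, 0.991, 0.135, -0.0]
wrist_force: [0.3, 0.7, -0.4]
opening: -0.001
gripper_force: 0.0
```

```bash
python3 wshot.py 4
```

```text
4.3 [ 0.42941407  0.18380862 -0.00407416] [ 5.93556145e-05  9.90842609e-01  1.35021922e-01 -4.30911934e-05] [ 0.30500245  0.23446942 -0.82126458  2.08316247  0.21741487  0.90881615
 -1.93732183] [-0.53222916  0.74936105  0.18971257]
```

View pics/w4.png

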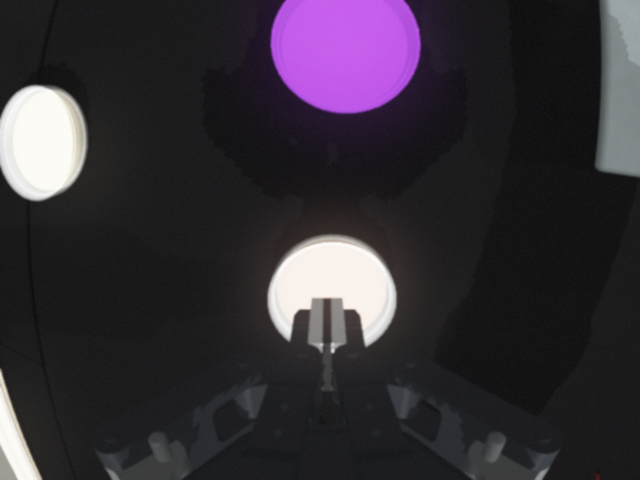

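```bash
python3 -c "
from h import *;import pickle
w=pickle.load(open('w4.pkl','rb'));print('dish lid rim pts')
a=np.linspace(0,6.28,9)[:8]
print(proj(w,np.c_[.4297+.0305*np.cos(a),.1815+.0305*np.sin(a),a*0+.016]))
for z in(-.004,.005,.015,.02,.03):print(z,proj(w,[.4294,.1838,z]))
print(w[1])"
```

```text
dish lid rim pts
[[350.1992 245.4972]
 [297.6113 251.5979]
 [267.9747 288.5914]
 [276.9628 330.6472]
 [314.8806 354.5691]
 [360.8198 349.8419]
 [391.999  318.482 ]
 [389.6924 275.1433]]
-0.004 [[326.4632 285.1864]]
0.005 [[326.4649 293.1381]]
0.015 [[326.467 302.822]]
0.02 [[326.4681 308.0363]]
0.03 [[326.4707 319.2987]]
[[ 0.2662 -0.9109 -0.3153  0.5109]
 [-0.9639 -0.2514 -0.0875  0.2063]
 [ 0.0005  0.3272 -0.945   0.1691]
 [ 0.      0.      0.      1.    ]]
```

The picture shows the fingers shut above the lid at (327,298), with the dish still under them at about (332,296). The real fingertips therefore sit higher than I assumed. I'll open, re-measure the dish, and find the tip height by touch in small steps.

play_rows(
  targets=[
    [[0, 0, 0, 0, 0, 0, 0], [0, 0, 0, 0, 0, 0, 0], [0, 0, 0, 0, 0, 0, 0], [0, 0, 0, 0, 0, 0, 0], [0, 0, 0, 0, 0, 0, 0], [0, 0, 0, 0, 0, 0, 0], [0, 0, 0, 0, 0, 0, 0]],
  ],
)

```text
t: 4.88
ee_pos: [0.4294, 0.1838, -0.0041]
tool_rot: [0.0, 0.991, 0.135, -0.0]
wrist_force: [-0.4, 0.4, 0.2]
opening: 0.975
gripper_force: 0.0
```

```bash
python3 wshot.py 5; cat >m5.py <<'E'
import sys;from h import *;import pickle
n,u,v,wd=sys.argv[1],*map(int,sys.argv[2:5])
w=pickle.load(open(f"w{n}.pkl","rb"));im=cv2.imread(f"pics/w{n}.png")
m=(im[v-wd:v+wd,u-wd:u+wd].max(2)>130).astype(np.uint8)
_,l,st,_=cv2.connectedComponentsWithStats(m);k=l[wd,wd];print(st[k],st[k][:2]+[u-wd,v-wd])
c=max(cv2.findContours((l==k).astype(np.uint8),0,1)[0],key=len);h=cv2.convexHull(c)
e=cv2.fitEllipse(h);ctr=np.array(e[0])+[u-wd,v-wd];print("ellipse",ctr,e[1])
print("xy at z=.008",least_squares(lambda p:proj(w,[p[0],p[1],.008])[0]-ctr,[.43,.18]).x)
E
python3 m5.py 5 332 296 90; python3 m5.py 3 326 253 70
```

```text
4.9333 [ 0.42942406  0.18381765 -0.00406103] [ 3.86660993e-05  9.90846932e-01  1.34990198e-01 -4.52154354e-05] [ 0.30504844  0.23447359 -0.82129038  2.08313034  0.21736963  0.90883374
 -1.93733169] [-0.20349521  0.07744722 -0.40161906]
[   26    30   128   120 12030] [268 236]
ellipse [331.5766 296.0533] (119.74449157714844, 127.53206634521484)
xy at z=.008 [0.43   0.1814]
[  22   24   97   93 7019] [278 207]
ellipse [326.1252 253.0543] (92.54022979736328, 96.18771362304688)
xy at z=.008 [0.4294 0.1812]
```

play_rows(
  targets=[
    [[0, -2, -4, 0, 0, 0, 0], [0, -2, -8, 0, 0, 0, 0], [0, -2, -8, 0, 0, 0, 0]],
  ],
)

```text
t: 5.18
ee_pos: [0.4287, 0.1813, -0.013]
tool_rot: [0.0, 0.991, 0.135, -0.001]
wrist_force: [-0.3, 0.2, -0.2]
opening: 1.003
gripper_force: 0.0
```

play_rows(
  targets=[
    [[0, 0, -3, 0, 0, 0, 0], [0, 0, -3, 0, 0, 0, 0]],
  ],
)

```text
t: 5.35
ee_pos: [0.429, 0.1817, -0.0156]
tool_rot: [0.0, 0.991, 0.135, -0.0]
wrist_force: [-0.6, -0.1, 0.2]
opening: 1.002
gripper_force: 0.0
```

play_rows(
  targets=[
    [[0, 0, -3, 0, 0, 0, 0], [0, 0, -3, 0, 0, 0, 0]],
  ],
)

```text
t: 5.52
ee_pos: [0.4292, 0.1818, -0.0185]
tool_rot: [0.0, 0.991, 0.135, -0.0]
wrist_force: [0.1, 0.6, 0.6]
opening: 1.002
gripper_force: 0.0
```

play_rows(
  targets=[
    [[0, 0, -3, 0, 0, 0, 0], [0, 0, -3, 0, 0, 0, 0]],
  ],
)

```text
t: 5.68
ee_pos: [0.4292, 0.1817, -0.0215]
tool_rot: [0.0, 0.991, 0.135, -0.0]
wrist_force: [-0.5, -0.2, 0.7]
opening: 1.002
gripper_force: 0.0
```

play_rows(
  targets=[
    [[0, 0, -3, 0, 0, 0, 0], [0, 0, -3, 0, 0, 0, 0]],
  ],
)

```text
t: 5.85
ee_pos: [0.4292, 0.1817, -0.0245]
tool_rot: [0.0, 0.991, 0.135, -0.0]
wrist_force: [-0.3, -0.2, 0.6]
opening: 0.999
gripper_force: 0.0
```

play_rows(
  targets=[
    [[0, 0, -2, 0, 0, 0, 0], [0, 0, -2, 0, 0, 0, 0]],
  ],
)

```text
t: 6.02
ee_pos: [0.4292, 0.1817, -0.0264]
tool_rot: [0.0, 0.991, 0.135, -0.0]
wrist_force: [-0.1, -0.9, 0.3]
opening: 1.001
gripper_force: 0.0
```

```bash
python3 - <<'E'
import cv2,numpy as np
i5=cv2.imread("pics/w5.png")
i3=cv2.imread("pics/w3.png")
d=i5[300:480,150:320];
# pad tip corners: bright grey strips on dark
g=cv2.cvtColor(i3,cv2.COLOR_BGR2GRAY)
for v in range(300,372,4):
    r=g[v,160:240];print(v,np.where(r>90)[0]+160 if (r>90).any() else '', end=' | ')
E
```

```text
300  | 304  | 308  | 312 [204 205 206 207 208 209 210 211 212 213 214] | 316 [202 203 204 205 206 207 208 209 210 211 212 213] | 320 [200 201 202 203 204 205 206 207 208 209 210] | 324 [197 198 199 200 201 202 203 204 205 206 207 208 209] | 328 [195 196 197 198 199 200 201 202 203 204 205 206] | 332 [193 194 195 196 197 198 199 200 201 202 203 204] | 336 [191 192 193 194 195 196 197 198 199 200 201 202] | 340 [188 189 190 191 192 193 194 195 196 197 198 199 200] | 344 [186 187 188 189 190 191 192 193 194 195 196 197 198] | 348 [184 185 186 187 188 189 190 191 192 193 194 195 196] | 352 [182 183 184 185 186 187 188 189 190 191 192 193 194] | 356 [179 180 181 182 183 184 185 186 187 188 189 190 191 192] | 360 [177 178 179 180 181 182 183 184 185 186 187 188 189 190] | 364 [181 182 183 184 185 186 187 188 189 190 191] | 368 [184 185 186 187 188 189 190 191 192] |
```

play_rows(
  targets=[
    [[0, 0, -3, 0, 0, 0, 0], [0, 0, -3, 0, 0, 0, 0]],
  ],
)

```text
t: 6.18
ee_pos: [0.4292, 0.1817, -0.0295]
tool_rot: [0.0, 0.991, 0.135, -0.0]
wrist_force: [-0.2, 0.1, -0.9]
opening: 1.0
gripper_force: 0.0
```

play_rows(
  targets=[
    [[0, 0, -2, 0, 0, 0, 0], [0, 0, -2, 0, 0, 0, 0]],
  ],
)

```text
t: 6.35
ee_pos: [0.4292, 0.1818, -0.0314]
tool_rot: [0.0, 0.991, 0.135, -0.0]
wrist_force: [0.4, 0.5, -0.1]
opening: 1.002
gripper_force: 0.0
```

play_rows(
  targets=[
    [[0, 0, -3, 0, 0, 0, 0], [0, 0, -5, 0, 0, 0, 0], [0, 0, -5, 0, 0, 0, 0]],
  ],
)

```text
t: 6.6
ee_pos: [0.4291, 0.1817, -0.0365]
tool_rot: [0.0, 0.991, 0.135, -0.0]
wrist_force: [0.3, -0.2, -0.5]
opening: 1.003
gripper_force: 0.0
```

```bash
python3 wshot.py 6; python3 m5.py 6 332 310 110; python3 -c "
import cv2;a=cv2.imread('pics/w6.png')[160:460,120:540];cv2.imwrite('pics/w6c.png',cv2.resize(a,None,fx=1.9,fy=1.9,interpolation=2))"
```

```text
6.65 [ 0.42915001  0.18174572 -0.03635297] [ 2.87369284e-05  9.90846978e-01  1.34989419e-01 -3.49181818e-04] [ 0.27465101  0.29476906 -0.79314021  2.10489976  0.27960425  0.84719617
 -1.98444112] [-0.25704429  0.31019663 -0.45896359]
[   29    59   154   139 16563] [251 259]
ellipse [327.6545 328.8524] (138.14712524414062, 152.93267822265625)
xy at z=.008 [0.4309 0.1816]
```

View pics/w6c.png

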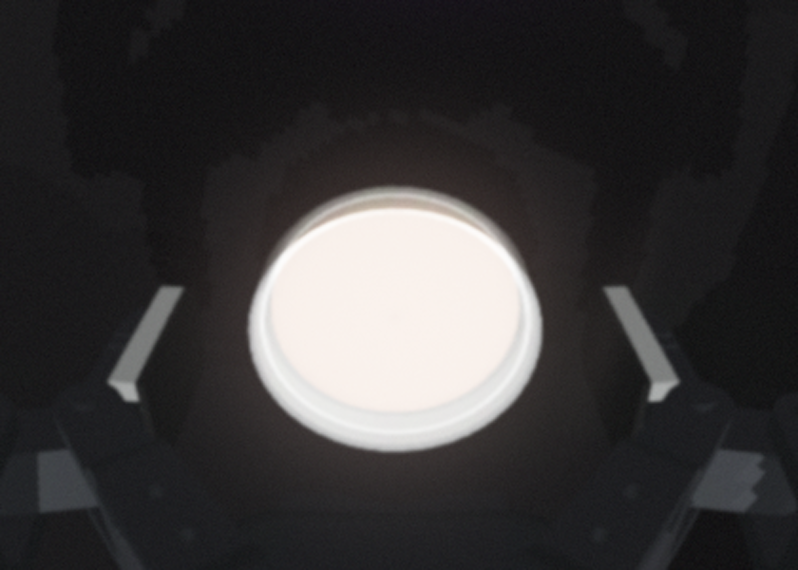

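```bash
python3 -c "
from h import *;import pickle
w=pickle.load(open('w6.pkl','rb'));T=R.from_quat([.990847,.134989,0,0]).as_matrix()
print(T)
for x in(.008,.011,.014):
  # solve lateral & z given front x offset, left tip inner (214,311), right (440,311)
  for uv in((214,311),(440,311)):
    f=least_squares(lambda p:proj(w,np.array([.42915,.18175,0])+T[:,0]*x+T[:,1]*p[0]+np.array([0,0,p[1]]))[0]-uv,[.04*(1 if uv[0]>300 else -1),.01]);print(x,uv,f.x,f.cost)
print(w[1])"
```

```text
[[ 0.9636  0.2675  0.    ]
 [ 0.2675 -0.9636  0.    ]
 [ 0.      0.     -1.    ]]
0.008 (214, 311) [-0.0469  0.006 ] 0.0
0.008 (440, 311) [0.0474 0.0063] 8.077935669463161e-27
0.011 (214, 311) [-0.045   0.0111] 6.179620787139318e-26
0.011 (440, 311) [0.0456 0.0114] 1.0985992510469899e-25
0.014 (214, 311) [-0.0432  0.0162] 4.0389678347315804e-28
0.014 (440, 311) [0.0437 0.0165] 1.6155871338926322e-27
[[ 0.2662 -0.9107 -0.316   0.5107]
 [-0.9639 -0.2513 -0.0877  0.2042]
 [ 0.0004  0.3279 -0.9447  0.1366]
 [ 0.      0.      0.      1.    ]]
```

play_rows(
  targets=[
    [[1, 0, -3, 0, 0, 0, 0], [1, 0, -3, 0, 0, 0, 0.2], [1, 0, -3, 0, 0, 0, 1], [1, 0, -3, 0, 0, 0, 1], [1, 0, -3, 0, 0, 0, 1], [1, 0, -3, 0, 0, 0, 1], [1, 0, -3, 0, 0, 0, 1]],
  ],
)

```text
t: 7.23
ee_pos: [0.4327, 0.1831, -0.0362]
tool_rot: [0.0, 0.991, 0.135, 0.002]
wrist_force: [-4.4, -2.3, 23.6]
opening: 0.692
gripper_force: 71.8
```

play_rows(
  targets=[
    [[0, 0, 20, 0, 0, 0, 1], [0, 0, 60, 0, 0, 0, 1], [0, 0, 100, 0, 0, 0, 1], [0, 0, 140, 0, 0, 0, 1], [0, 0, 180, 0, 0, 0, 1], [0, 0, 220, 0, 0, 0, 1], [0, 0, 220, 0, 0, 0, 1], [0, 0, 220, 0, 0, 0, 1]],
  ],
)

```text
t: 7.9
ee_pos: [0.4322, 0.1823, 0.1833]
tool_rot: [0.0, 0.991, 0.135, 0.003]
wrist_force: [-0.5, -0.5, -0.8]
opening: 0.686
gripper_force: 65.3
```

```bash
python3 wshot.py 7; cat >m7.py <<'E'
import sys;from h import *;import pickle
from cell import ctrl
n=sys.argv[1];w=pickle.load(open(f"w{n}.pkl","rb"));im=cv2.imread(f"pics/w{n}.png");o=ctrl.get_obs()
q=o["tool_rot"];T=R.from_quat([*q[1:],q[0]]).as_matrix();p0=o["ee_pos"]
m=(im[180:480,220:440].max(2)>130).astype(np.uint8);_,l,st,_=cv2.connectedComponentsWithStats(m);k=1+st[1:,4].argmax();print(st[k],st[k][:2]+[220,180])
c=max(cv2.findContours((l==k).astype(np.uint8),0,1)[0],key=len);h=cv2.convexHull(c);e=cv2.fitEllipse(h);ctr=np.array(e[0])+[220,180];print(ctr,e[1])
for z in(-.0482,-.0442,-.040):
    f=least_squares(lambda p:proj(w,p0+T@[p[0],p[1],z])[0]-ctr,[0,0]);P=p0+T@[*f.x,z]
    a=np.linspace(0,6.28,60);rim=proj(w,P+np.c_[np.cos(a)*.0305,np.sin(a)*.0305,0*a+.0]@T.T);print(z,f.x,np.ptp(rim,axis=0))
E
python3 m7.py 7
```

```text
7.95 [0.4307404  0.18168739 0.18127246] [4.64860701e-04 9.90863524e-01 1.34865652e-01 7.18661016e-04] [ 0.42712314 -0.04416405 -0.85037567  1.8857838  -0.03324517  1.28398935
 -1.71363765] [ 0.11097714 -0.45700374 -0.07628065]
[   33    87   149   134 15721] [253 267]
[326.9595 334.7838] (134.53794860839844, 149.72122192382812)
-0.0482 [ 0.0012 -0.    ] [148.8439 124.223 ]
-0.0442 [-0.0014 -0.    ] [144.3925 120.4241]
-0.04 [-0.0042  0.    ] [139.993  116.6777]
```

play_rows(
  targets=[
    [[20, -40, 19, 0.03, -0.1, 0, 1], [40, -80, 19, 0.055, -0.2, 0, 1], [70, -120, 19, 0.085, -0.3, 0, 1], [107, -170, 19, 0.11, -0.4, 0, 1], [107, -170, 19, 0.138, -0.505, 0, 1], [107, -170, 19, 0.138, -0.505, 0, 1], [107, -170, 19, 0.138, -0.505, 0, 1], [107, -170, 19, 0.138, -0.505, 0, 1], [107, -170, 19, 0.138, -0.505, 0, 1], [107, -170, 19, 0.138, -0.505, 0, 1]],
  ],
)

```text
t: 8.78
ee_pos: [0.5373, 0.014, 0.1995]
tool_rot: [-0.034, 0.957, 0.132, 0.256]
wrist_force: [-0.2, -0.3, 0.4]
opening: 0.696
gripper_force: 65.4
```

```bash
python3 wshot.py 8; python3 m7.py 8; cat >m8.py <<'E'
import sys;from h import *
from cell import ctrl
o=ctrl.get_obs();q=o["tool_rot"];T=R.from_quat([*q[1:],q[0]]).as_matrix();print("tool\n",T)
S=np.array([float(v) for v in sys.argv[1:4]]);psi=.2674
n=np.array([-.5*np.cos(psi),-.5*np.sin(psi),.866]);xs=np.array([.866*np.cos(psi),.866*np.sin(psi),.5]);ys=np.cross(n,xs)
d=o["ee_pos"]-T[:,2]*.0442-S;print("dish mid in seat frame mm",1e3*np.array([d@xs,d@ys,d@n]),"tilt err deg",np.degrees([np.arcsin(T[:,2]@xs),np.arcsin(T[:,2]@ys),np.arcsin(T[:,1]@xs)]))
print("n",n,"xs",xs,"ys",ys)
E
python3 m8.py .5855 .025 .109
```

```text
8.8333 [0.53747519 0.01364491 0.19970035] [-0.03381641  0.9570042   0.13211615  0.25601708] [ 0.32842275 -0.29639905 -0.24565352  2.17412383 -0.34311978  0.7842912
 -1.03517524] [-0.00214218 -0.27468427 -0.02957447]
[   33     0   148   221 24572] [253 180]
[331.703  290.7174] (167.52574157714844, 228.42852783203125)
-0.0482 [0.0207 0.0018] [160.5283 143.8928]
-0.0442 [0.0186 0.0018] [155.6576 139.4546]
-0.04 [0.0165 0.0019] [150.8474 135.0787]
tool
 [[ 0.834   0.2702  0.4811]
 [ 0.2356 -0.9628  0.1324]
 [ 0.499   0.0029 -0.8666]]
dish mid in seat frame mm [  2.694    1.7132 147.4047] tilt err deg [-0.0693  0.0318  0.3908]
n [-0.4822 -0.1321  0.866 ] xs [0.8352 0.2288 0.5   ] ys [-0.2642  0.9644  0.    ]
```

play_rows(
  targets=[
    [[20, 5, -33, 0, 0, 0, 1], [40, 10, -66, 0, 0, 0, 1], [57, 14, -100, 0, 0, 0, 1], [57, 14, -100, 0, 0, 0, 1], [57, 14, -100, 0, 0, 0, 1], [57, 14, -100, 0, 0, 0, 1]],
  ],
)

```text
t: 9.33
ee_pos: [0.595, 0.0264, 0.1009]
tool_rot: [-0.034, 0.957, 0.131, 0.257]
wrist_force: [-0.1, 0.2, 0.6]
opening: 0.69
gripper_force: 65.4
```

```bash
python3 wshot.py 9; python3 m8.py .5855 .025 .109|grep mid; python3 - <<'E'
from cell import ctrl
import cv2
cv2.imwrite("pics/scene9.png",ctrl.grab_frame("scene")[...,::-1]);cv2.imwrite("pics/top9.png",ctrl.grab_frame("top")[...,::-1])
s=cv2.imread("pics/scene9.png");t=cv2.imread("pics/top9.png");w=cv2.imread("pics/w9.png")
import numpy as np
o=np.zeros((600,800,3),np.uint8)
o[:300,:400]=cv2.resize(s[200:275,220:320],None,fx=4,fy=4,interpolation=2)
o[:300,400:]=cv2.resize(t[165:240,235:335],None,fx=4,fy=4,interpolation=2)
o[300:,:400]=cv2.resize(w,(400,300));o[300:,400:]=cv2.resize(w[80:380,120:520],(400,300))
cv2.imwrite("pics/c9.png",o)
E
```

```text
9.3833 [0.59554696 0.02593977 0.10220393] [-0.03342665  0.95667223  0.13065107  0.2580527 ] [ 0.31092429 -0.04864294 -0.30523573  2.18584931 -0.30540149  0.51054678
 -1.06731097] [-0.16986497  0.34844437  0.97480903]
dish mid in seat frame mm [ 5.0819 -1.6848 33.3443] tilt err deg [ 0.1641 -0.0822  0.2544]
```

View pics/c9.png

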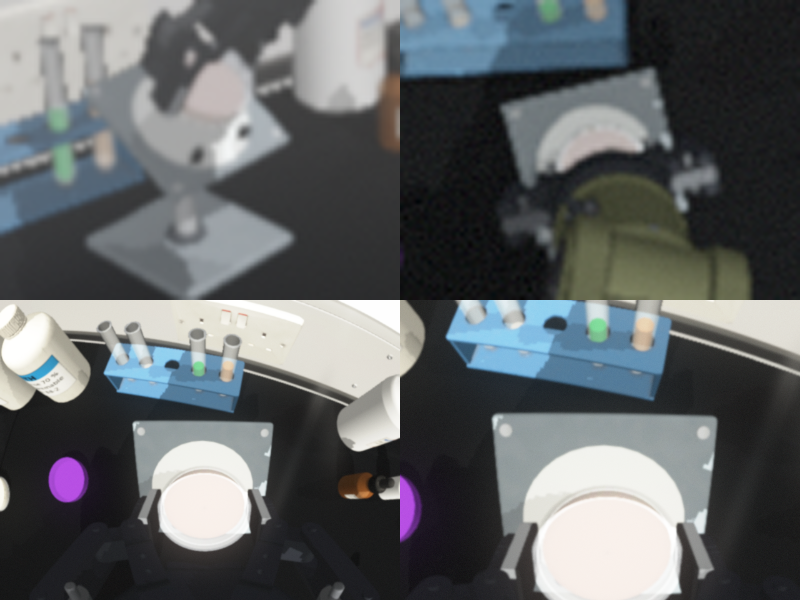

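The picture shows the dish held above the disc. Plate corners are at w9 (213,194) and (437,197), and the top of the disc at (324,227). The pegs are free of the dish in the scene view. I'll refine the seat from these.

```bash
cat >>m1.py <<'E'
print("==== w9")
w9=pickle.load(open("w9.pkl","rb"))
o9=[((.054,.052,0),w9,np.array([213,194.])),((.054,-.052,0),w9,np.array([437,196.5])),((.040,0,0),w9,np.array([324,227.])),((0.006,.0395,0),w9,np.array([244,285.])),((.006,-.0395,0),w9,np.array([404,285.]))]
for ob in(o9,obs2+o9+o9):
    f=least_squares(lambda p:np.concatenate([proj(c,W(p,np.array(q)))[0]-uv for q,c,uv in ob]),[.585,.025,.11,.267],loss="soft_l1");print("seat",f.x,"\n",f.fun.reshape(-1,2)[-5:])
E
python3 m1.py|sed -n '/====/,$p'
```

```text
==== w9
seat [0.5866 0.0253 0.1064 0.2583] 
 [[-0.0078 -0.4487]
 [-0.2869 -0.4363]
 [ 0.3696 -3.8673]
 [ 0.9951  2.6974]
 [-1.3028  4.613 ]]
seat [0.5864 0.0253 0.1067 0.2586] 
 [[-0.2152 -0.1836]
 [-0.1109 -0.2361]
 [ 0.3635 -3.584 ]
 [ 0.89    3.0815]
 [-1.1738  4.9488]]
```

play_rows(
  targets=[
    [[4, 2, -8, 0, 0, 0, 1], [8, 4, -17, 0, 0, 0, 1], [8, 4, -17, 0, 0, 0, 1], [8, 4, -17, 0, 0, 0, 1], [8, 4, -17, 0, 0, 0, 1]],
  ],
)

```text
t: 9.9
ee_pos: [0.6023, 0.0301, 0.0827]
tool_rot: [-0.034, 0.957, 0.131, 0.256]
wrist_force: [-0.0, 0.5, -0.3]
opening: 0.692
gripper_force: 65.4
```

```bash
python3 m8.py .5858 .0253 .1085|grep mid
```

```text
dish mid in seat frame mm [ 1.9826  0.3069 13.2749] tilt err deg [-0.0381  0.008   0.2086]
```

play_rows(
  targets=[
    [[1.5, 0.4, -2.6, 0, 0, 0, 1], [1.5, 0.4, -2.6, 0, 0, 0, 1]],
  ],
)

```text
t: 10.07
ee_pos: [0.6041, 0.0302, 0.0802]
tool_rot: [-0.034, 0.957, 0.13, 0.257]
wrist_force: [0.8, 0.9, -0.0]
opening: 0.689
gripper_force: 65.4
```

play_rows(
  targets=[
    [[0.7, 0.2, -1.3, 0, 0, 0, 1], [0.7, 0.2, -1.3, 0, 0, 0, 1]],
  ],
)

```text
t: 10.23
ee_pos: [0.6044, 0.0302, 0.0799]
tool_rot: [-0.034, 0.957, 0.13, 0.256]
wrist_force: [-10.6, -0.5, 10.7]
opening: 0.691
gripper_force: 75.0
```

play_rows(
  targets=[
    [[-1, -0.2, 0, 0, 0, 0, 1], [-1.8, -0.5, -0.4, 0, 0, 0, 1], [-1.8, -0.5, -0.4, 0, 0, 0, 1]],
  ],
)

```text
t: 10.48
ee_pos: [0.6042, 0.0302, 0.08]
tool_rot: [-0.034, 0.957, 0.13, 0.258]
wrist_force: [0.5, 0.4, 5.1]
opening: 0.689
gripper_force: 66.3
```

```bash
cat >>m8.py <<'E'
F=o["wrist_force"];print("F xs,ys,n",F@xs,F@ys,F@n)
E
python3 m8.py .5858 .0253 .1085|grep -E "mid|F"
```

```text
dish mid in seat frame mm [ 2.1221 -0.1325 10.0005] tilt err deg [ 0.1687 -0.0663  0.2265]
F xs,ys,n 3.1115537911587894 0.284271771752842 4.105586172831719
```

play_rows(
  targets=[
    [[-1.2, -0.3, -0.4, 0, 0, 0, 1], [-2, -0.5, -0.8, 0, 0, 0, 1], [-2, -0.5, -0.8, 0, 0, 0, 1]],
  ],
)

```text
t: 10.73
ee_pos: [0.604, 0.0301, 0.0804]
tool_rot: [-0.033, 0.956, 0.131, 0.26]
wrist_force: [7.3, 2.5, 1.2]
opening: 0.688
gripper_force: 65.2
```

```bash
python3 m8.py .5858 .0253 .1085|grep -E "mid|F"
```

```text
dish mid in seat frame mm [ 1.9584 -0.105  10.5013] tilt err deg [ 0.3679 -0.1043  0.2646]
F xs,ys,n 7.2684373321598255 0.5336298586728534 -2.758724993881975
```

play_rows(
  targets=[
    [[1.2, 0.3, -0.6, 0, 0, 0, 1], [1.2, 0.3, -0.6, 0, 0, 0, 1], [1.2, 0.3, -0.6, 0, 0, 0, 0.3], [1.2, 0.3, -0.6, 0, 0, 0, 0.2], [1.2, 0.3, -0.6, 0, 0, 0, 0.1], [1.2, 0.3, -0.6, 0, 0, 0, 0], [1.2, 0.3, -0.6, 0, 0, 0, 0], [1.2, 0.3, -0.6, 0, 0, 0, 0]],
  ],
)

```text
t: 11.4
ee_pos: [0.6013, 0.0295, 0.0764]
tool_rot: [-0.034, 0.957, 0.13, 0.256]
wrist_force: [-0.2, -0.0, 0.3]
opening: 0.997
gripper_force: 0.0
```

play_rows(
  targets=[
    [[-10, -3, 17, 0, 0, 0, 0], [-25, -7, 43, 0, 0, 0, 0], [-40, -11, 71, 0, 0, 0, 0], [-48, -13, 87, 0, 0, 0, 0], [-48, -13, 87, 0, 0, 0, 0], [-48, -13, 87, 0, 0, 0, 0], [-48, -13, 87, 0, 0, 0, 0]],
  ],
)

```text
t: 11.98
ee_pos: [0.5535, 0.0168, 0.1631]
tool_rot: [-0.034, 0.957, 0.13, 0.256]
wrist_force: [-0.4, 0.1, 0.6]
opening: 1.001
gripper_force: 0.0
```

```bash
python3 wshot.py 10; cat >m10.py <<'E'
import sys;from h import *;import pickle
n=sys.argv[1];w=pickle.load(open(f"w{n}.pkl","rb"));im=cv2.imread(f"pics/w{n}.png").astype(int)
c=proj(w,[.5858-.0039,.0253-.001,.1085+.007])[0];print("pred dish",c)
# pink: red-blue difference map inside window
u,v=np.round(c).astype(int);m=((im[...,2]-im[...,0])>6)&(im.max(2)>120);m=m.astype(np.uint8);m=cv2.morphologyEx(m,cv2.MORPH_OPEN,np.ones((3,3)))
_,l,st,ce=cv2.connectedComponentsWithStats(m);
for i in np.argsort(-st[1:,4])[:4]+1:print(st[i],ce[i])
for dv in range(-100,110,10):print(dv,im[min(479,v+dv),u][::-1],end=" ")
E
python3 m10.py 10; python3 m8.py .5858 .0253 .1085|grep -E "mid|F"
```

```text
12.0333 [0.55332519 0.01697857 0.16253048] [-0.03423193  0.95739622  0.13047363  0.2553376 ] [ 0.33157585 -0.22186824 -0.2731278   2.19531201 -0.34440134  0.68719334
 -1.03520079] [-0.86070098 -1.12429428 -0.07338815]
pred dish [326.5688 244.6393]
[    0     0   640   214 61656] [316.0147  70.5969]
[ 277  185  101   98 6866] [326.8865 233.1927]
[  21  254   32   47 1184] [ 36.8826 277.0828]
[571 246  59  36 826] [599.3196 265.1489]
-100 [ 62  90 110] -90 [36 47 56] -80 [109 116 117] -70 [109 116 116] -60 [196 198 189] -50 [201 201 193] -40 [220 212 206] -30 [213 193 185] -20 [212 195 186] -10 [214 196 187] 0 [211 194 186] 10 [214 196 187] 20 [212 195 185] 30 [213 195 186] 40 [234 234 231] 50 [227 231 231] 60 [83 87 87] 70 [39 37 37] 80 [32 32 32] 90 [30 31 32] 100 [24 24 23] dish mid in seat frame mm [ -1.9025   0.526  107.749 ] tilt err deg [-0.1427  0.0375  0.1899]
F xs,ys,n -1.0128310919202521 -0.8568819509939972 0.5000353639136864
```

```bash
cat >m11.py <<'E'
import sys;from h import *;import pickle
n=sys.argv[1];w=pickle.load(open(f"w{n}.pkl","rb"));im=cv2.imread(f"pics/w{n}.png").astype(int)
m=(((im[...,2]-im[...,0])>19)&(im.min(2)>150)).astype(np.uint8);m=cv2.morphologyEx(m,cv2.MORPH_OPEN,np.ones((3,3)))
_,l,st,ce=cv2.connectedComponentsWithStats(m)
for i in range(1,len(st)):
    if 1500<st[i,4]<15000:
        c=max(cv2.findContours((l==i).astype(np.uint8),0,1)[0],key=len);e=cv2.fitEllipse(cv2.convexHull(c));print(st[i],ce[i],e)
psi=.262;xs=np.array([.866*np.cos(psi),.866*np.sin(psi),.5]);nn=np.array([-.5*np.cos(psi),-.5*np.sin(psi),.866]);ys=np.cross(nn,xs)
S=np.array([.5858,.0253,.1085])
for h in(.008,.016):
    for r in(.0285,.0305):
        a=np.linspace(0,6.28,40);P=proj(w,S+nn*h+r*np.outer(np.cos(a),xs)+r*np.outer(np.sin(a),ys));print(h,r,P.mean(0),P.min(0),P.max(0))
print("peg",proj(w,[S-.028*xs+s*.021*ys+nn*.011 for s in(1,-1)]))
for u in(327,):
    print([(v,*im[v,u][::-1]) for v in range(190,305,3)])
E
python3 m11.py 10
```

```text
[ 287  207   80   75 4747] [326.6941 243.7809] ((326.7106018066406, 243.76693725585938), (74.77728271484375, 80.70571899414062), 91.34101867675781)
0.008 0.0285 [326.6498 242.7874] [283.4345 202.2157] [369.8505 283.7137]
0.008 0.0305 [326.651  242.5982] [280.4376 199.1377] [372.8673 286.324 ]
0.016 0.0285 [326.6296 246.9508] [282.0531 205.2248] [371.2049 288.9588]
0.016 0.0305 [326.631  246.7472] [278.964  202.0474] [374.3165 291.6255]
peg [[295.3324 284.753 ]
 [357.3355 285.1959]]
[(190, np.int64(199), np.int64(200), np.int64(191)), (193, np.int64(200), np.int64(202), np.int64(193)), (196, np.int64(200), np.int64(201), np.int64(193)), (199, np.int64(194), np.int64(195), np.int64(186)), (202, np.int64(178), np.int64(176), np.int64(171)), (205, np.int64(220), np.int64(212), np.int64(206)), (208, np.int64(211), np.int64(194), np.int64(185)), (211, np.int64(212), np.int64(195), np.int64(186)), (214, np.int64(213), np.int64(194), np.int64(185)), (217, np.int64(212), np.int64(194), np.int64(184)), (220, np.int64(214), np.int64(196), np.int64(187)), (223, np.int64(213), np.int64(195), np.i
[... 715 characters left out ...]
64(195), np.int64(185)), (268, np.int64(215), np.int64(197), np.int64(188)), (271, np.int64(214), np.int64(197), np.int64(187)), (274, np.int64(213), np.int64(194), np.int64(186)), (277, np.int64(212), np.int64(194), np.int64(185)), (280, np.int64(209), np.int64(193), np.int64(184)), (283, np.int64(233), np.int64(232), np.int64(229)), (286, np.int64(232), np.int64(231), np.int64(228)), (289, np.int64(240), np.int64(241), np.int64(238)), (292, np.int64(248), np.int64(248), np.int64(249)), (295, np.int64(227), np.int64(231), np.int64(231)), (298, np.int64(175), np.int64(185), np.int64(186)), (301, np.int64(167), np.int64(177), np.int64(176)), (304, np.int64(131), np.int64(139), np.int64(140))]
```

```bash
cat >>m1.py <<'E'
print("#### torch")
def atz(c,uv,z):return np.r_[least_squares(lambda p:proj(c,[p[0],p[1],z])[0]-uv,[.4,-.2]).x,z]
ft=[atz("top",T(*p),.010) for p in((480,188),(628,125),(682,240),(525,300))]
fw=[atz(w2,np.array([360+x/4,215+y/4]),.010) for x,y in((18,28),(295,6),(36,248))]
for F in(ft,fw):
    F=np.array(F);print(F[:,:2].tolist());d=F[1]-F[0];print("top edge",np.linalg.norm(d),np.degrees(np.arctan2(d[1],d[0])));d=F[-1]-F[0];print("left edge",np.linalg.norm(d),np.degrees(np.arctan2(d[1],d[0])))
tl=[("top",T(697,142)),(w1,np.array([153,180.3])),(w2,np.array([476,289.7])),("scene",S(646,372))]
a,e=tri(tl);print("tail",a,e,[proj(c,a)[0]-uv for c,uv in tl])
mo=[("top",T(592,202)),("scene",S(588,550)),(w2,np.array([360+205/4,215+185/4])),(w1,np.array([120+(627-525)/3,125+130/3]))]
b,e=tri(mo);d=a-b;L=np.linalg.norm(d);print("mouth",b,e,[proj(c,b)[0]-uv for c,uv in mo],"axis",d/L,L,np.degrees(np.arccos(d[2]/L)),np.degrees(np.arctan2(d[1],d[0])))
E
python3 m1.py|sed -n '/####/,$p'
```

```text
#### torch
[[0.4175062027684276, -0.14695775508562672], [0.45454167178659033, -0.23193412532968907], [0.3885367896996179, -0.26138312153139326], [0.35391749444062776, -0.172071361482241]]
top edge 0.09269632929761165 -66.45085999028606
left edge 0.06836824594094883 -158.4490459366151
[[0.4247835951874591, -0.1442617542445802], [0.4585173610482838, -0.23124753863336953], [0.3517303661701925, -0.1748040670258172]]
top edge 0.09329787588624879 -68.80331872704562
left edge 0.07918085084081958 -157.31102458548165
tail [ 0.424  -0.2531  0.1473] 0.9006769234994266 [array([ 0.6686, -1.0323]), array([0.4102, 0.901 ]), array([-1.0199, -0.6643]), array([-0.1906, -1.5746])]
mouth [ 0.4075 -0.2084  0.0528] 1.6502620437637128 [array([ 0.7135, -1.3844]), array([-0.0247,  0.9024]), array([ 0.9478, -2.6498]), array([-1.2282,  3.0196])] axis [ 0.1556 -0.4218  0.8933] 0.10582206941852913 26.71469878043729 -69.75351390717789
```

play_rows(
  targets=[
    [[-10, -4, 25, -0.03, 0.1, 0, 0], [-20, -15, 60, -0.06, 0.2, 0, 0], [-30, -35, 100, -0.09, 0.3, 0, 0], [-40, -60, 120, -0.11, 0.4, 0, 0], [-40, -60, 130, -0.138, 0.505, 0, 0], [-40, -60, 130, -0.138, 0.505, 0, 0], [-40, -60, 130, -0.138, 0.505, 0, 0], [-40, -60, 130, -0.138, 0.505, 0, 0], [-40, -60, 130, -0.138, 0.505, 0, 0]],
  ],
)

```text
t: 12.78
ee_pos: [0.5129, -0.0429, 0.2929]
tool_rot: [-0.0, 0.991, 0.135, -0.001]
wrist_force: [-0.4, 0.4, 0.6]
opening: 1.002
gripper_force: 0.0
```

```bash
cat >st.py <<'E'
from h import *
from cell import ctrl
o=ctrl.get_obs();q=o["tool_rot"];T=R.from_quat([*q[1:],q[0]]).as_matrix();print(o["t"],o["ee_pos"],"j",o["joint_pos"]);print(T)
tx=np.radians(112.5);G=np.array([[np.cos(tx),np.sin(tx),0],[np.sin(tx),-np.cos(tx),0],[0,0,-1]])
print("rotvec to vertical grasp",R.from_matrix(G@T.T).as_rotvec(),"shift to grasp mm",1e3*(np.array([.418,-.2384,.063])-o["ee_pos"]))
E
python3 st.py
```

```text
12.7833 [ 0.5129 -0.0429  0.2929] j [ 0.3724  0.0179 -0.3437  1.6183  0.0059  1.5083 -1.2711]
[[ 0.9634  0.268  -0.0018]
 [ 0.268  -0.9634  0.0002]
 [-0.0017 -0.0006 -1.    ]]
rotvec to vertical grasp [ 0.0014 -0.0015  1.6922] shift to grasp mm [ -94.9279 -195.4591 -229.8522]
```

play_rows(
  targets=[
    [[-10, -20, 0, 0, 0, 0.12, 0], [-20, -40, 0, 0, 0, 0.24, 0], [-30, -60, -10, 0, 0, 0.36, 0], [-40, -80, -20, 0, 0, 0.48, 0], [-50, -100, -30, 0, 0, 0.6, 0], [-60, -120, -40, 0, 0, 0.72, 0], [-70, -140, -50, 0, 0, 0.84, 0], [-80, -160, -60, 0, 0, 0.96, 0], [-90, -180, -70, 0, 0, 1.08, 0], [-95, -195, -80, 0, 0, 1.2, 0], [-95, -195, -80, 0, 0, 1.32, 0], [-95, -195, -80, 0, 0, 1.44, 0]],
  ],
)

```text
t: 13.78
ee_pos: [0.4168, -0.2388, 0.2134]
tool_rot: [-0.0, 0.655, 0.756, -0.0]
wrist_force: [0.9, -0.1, -0.3]
opening: 0.998
gripper_force: 0.0
```

play_rows(
  targets=[
    [[0, 0, 0, 0, 0, 0.12, 0], [0, 0, 0, 0, 0, 0.25, 0], [0, 0, 0, 0, 0, 0.25, 0], [0, 0, 0, 0, 0, 0.25, 0], [0, 0, 0, 0, 0, 0.25, 0]],
  ],
)

```text
t: 14.2
ee_pos: [0.4185, -0.238, 0.2143]
tool_rot: [0.0, 0.558, 0.83, 0.0]
wrist_force: [0.3, -0.3, -0.2]
opening: 0.999
gripper_force: 0.0
```

```bash
python3 st.py; python3 wshot.py 11; python3 - <<'E'
from h import *;import pickle
w=pickle.load(open("w11.pkl","rb"));im=cv2.imread("pics/w11.png")
a=np.array([.1617,-.3904,.9063]);t=np.array([.4238,-.2525,.1478])
print("tail,body end,ring pred",proj(w,[t,t-.008*a,t-.104*a]))
c=np.round(proj(w,t)[0]).astype(int);g=im.max(2)
sub=g[max(0,c[1]-48):c[1]+48:4,c[0]-60:c[0]+64:4]
print(c);print("\n".join(" ".join(f"{v:3d}" for v in r) for r in sub))
E
```

```text
14.2 [ 0.4185 -0.238   0.2143] j [ 0.5591 -0.0405 -0.0943  1.8297 -0.0039  1.3515  0.8527]
[[-0.3774  0.926   0.0006]
 [ 0.926   0.3774 -0.0003]
 [-0.0005  0.0004 -1.    ]]
rotvec to vertical grasp [0.0003 0.0006 0.0057] shift to grasp mm [  -0.546    -0.396  -151.3311]
14.25 [ 0.4186905  -0.23811036  0.21434902] [3.01169059e-04 5.57718864e-01 8.30029865e-01 3.29167310e-05] [ 0.55909241 -0.04005089 -0.094302    1.82930235 -0.00385163  1.35155917
  0.85322725] [-1.20438538  0.58033157 -0.36899109]
tail,body end,ring pred [[325.875  262.6186]
 [325.8517 254.3354]
 [325.6486 177.5778]]
[326 263]
 38  44  44  47  48  49  51  53  53  58  56  59 142 202 193 138 171 110 108  61  57  53  52  53  52  47  46  48  45  42  40
 41  40  41  41  47  48  49  52  53  54  55  58 147 204 198 148 172 120 106  58  54  54  50  51  49  50  43  45  40  40  40
 36  40  41  43  45  45  47  50  53  54  53  55 137 197 190 150 175 109 101  58  52  52  50  47  49  47  43  40  41  38  37
 35  37  41  41  42  46  46  48  49  50  48  53 138 207 199 161 173 110 106  59  50  48  48  47  44  45  42  38  40  38  34
 34 
[... 1775 characters left out ...]
  29  31  33  32  29  31  31  29  31  32  29  28  28  28  26  26  25  26  24  23
 27  25  25  27  27  25  28  30  28  27  28  27  30  30  30  30  30  31  28  30  27  27  30  25  26  31  25  29  26  26  26
 26  27  22  26  27  28  29  28  28  28  30  27  31  29  29  29  31  29  28  29  28  26  26  27  27  25  26  24  23  28  23
 23  23  27  26  24  25  28  25  28  25  28  27  28  28  29  26  28  28  27  27  28  27  30  24  27  29  28  22  26  23  25
 23  26  20  25  30  27  25  24  25  28  29  25  26  26  27  28  28  24  23  27  26  28  28  25  24  26  24  27  28  24  25
 23  24  28  28  29  25  26  26  24  27  27  26  27  28  29  23  27  29  27  28  27  27  26  25  25  26  25  26  25  23  25
```

```bash
python3 - <<'E'
from h import *;import pickle
w=pickle.load(open("w11.pkl","rb"));im=cv2.imread("pics/w11.png").astype(int)
p=((im[...,0]-im[...,1])>35)&((im[...,2]-im[...,1])>10);p[:120]=0;v,u=np.nonzero(p[:,290:370]);print("purple",len(v),v.mean(),u.mean()+290,v.min(),v.max())
i2=cv2.imread("pics/w2.png").astype(int);q=((i2[...,0]-i2[...,1])>35)&((i2[...,2]-i2[...,1])>10);s=q[230:290,400:440];vv,uu=np.nonzero(s);print("w2 purple",len(vv),uu.min()+400,uu.max()+400,vv.min()+230,vv.max()+230)
t=np.array([.4238,-.2525,.1478]);w2=pickle.load(open("w2.pkl","rb"));az=np.radians(-67.5)
for L in(20,22.5,25,27.5):
    l=np.radians(L);a=np.array([np.sin(l)*np.cos(az),np.sin(l)*np.sin(az),np.cos(l)])
    for s in(.040,.044,.048):
        c=t-(.148-s)*a;e1=np.cross(a,[np.sin(az),-np.cos(az),0.]);e2=np.cross(a,e1)
        th=np.linspace(0,6.28,40);ring=c+.0125*(np.outer(np.cos(th),e1)+np.outer(np.sin(th),e2))
        r=proj(w,ring);r2=proj(w2,ring);print(L,s,"w11 c",proj(w,c)[0],r.min(0)[1],r.max(0)[1],"w2 c",proj(w2,c)[0],r2.min(0),r2.max(0))
E
```

```text
purple 97 177.97938144329896 324.91752577319585 174 187
w2 purple 57 413 423 254 270
20 0.04 w11 c [325.7213 183.7058] 171.98119947227292 195.0416198261204 w2 c [418.8194 257.1618] [410.5234 247.691 ] [426.9017 266.4983]
20 0.044 w11 c [325.7252 185.8985] 174.09321332831234 197.30385628799627 w2 c [420.5547 258.1503] [412.2264 248.6189] [428.6668 267.5435]
20 0.048 w11 c [325.7293 188.1354] 176.24952371340783 199.61010862221255 w2 c [422.3125 259.1524] [413.9524 249.5599] [430.4543 268.6027]
22.5 0.04 w11 c [325.6815 179.3795] 167.78597561196787 190.5634133240762 w2 c [415.7605 258.0504] [407.6147 248.5079] [423.6814 267.4488]
22.5 0.044 w11 c [325.6865 181.7066] 170.040272943095 192.9519928661254 w2 c [417.5984 259.0166] [409.4253 249.4138] [425.5443 268.4713]
22.5 0.048 w11 c [325.6917 184.0801] 172.34134338775468 195.38633734002502 w2 c [419.4597 259.9958] [411.2598 250.3322] [427.4304 269.5072]
25 0.04 w11 c [325.6414 175.1089] 163.65752095097665 186.1305990933776 w2 c [412.763  258.9961] [404.7788 249.3795] [420.5121 268.4657]
25 0.044 w11 c [325.6476 177.5713] 166.0556064105113 188.6459882202585 w2 c [414.703  259.9383] [406.6967 250.2619] [422.472  269.4666]
25 0.048 w11 c [325.6539 180.0822] 168.50285723624737 191.20878025874603 w2 c [416.6673 260.893 ] [408.6394 251.1562] [424.4559 270.4804]
27.5 0.04 w11 c [325.601  170.8981] 159.60051107006115 181.74686789190366 w2 c [409.831  259.9986] [402.02   250.3056] [417.3976 269.5576]
27.5 0.044 w11 c [325.6083 173.4968] 162.14393860495636 184.38956451274464 w2 c [411.8726 260.9153] [404.0449 251.1629] [419.4539 270.5327]
27.5 0.048 w11 c [325.6158 176.1459] 164.73882743547622 187.08118245705438 w2 c [413.9392 261.8437] [406.0956 252.0316] [421.5346 271.5199]
```

play_rows(
  targets=[
    [[0, -1, -35, 0, 0, 0, 0], [0, -2, -70, 0, 0, 0, 0], [0, -2, -105, 0, 0, 0, 0], [0, -2, -125, 0, 0, 0, 0], [0, -2, -140, 0, 0, 0, 0], [0, -2, -140, 0, 0, 0, 0], [0, -2, -140, 0, 0, 0, 0]],
  ],
)

```text
t: 14.83
ee_pos: [0.4186, -0.24, 0.0739]
tool_rot: [-0.001, 0.557, 0.83, -0.0]
wrist_force: [0.4, 0.1, 0.9]
opening: 1.001
gripper_force: 0.0
```

play_rows(
  targets=[
    [[0, 0, -5, 0, 0, 0, 0], [0, 0, -9, 0, 0, 0, 0.3], [0, 0, -9, 0, 0, 0, 1], [0, 0, -9, 0, 0, 0, 1], [0, 0, -9, 0, 0, 0, 1], [0, 0, -9, 0, 0, 0, 1], [0, 0, -9, 0, 0, 0, 1], [0, 0, -9, 0, 0, 0, 1], [0, 0, -9, 0, 0, 0, 1], [0, 0, -9, 0, 0, 0, 1]],
  ],
)

```text
t: 15.67
ee_pos: [0.4195, -0.2405, 0.0657]
tool_rot: [0.001, 0.557, 0.831, 0.0]
wrist_force: [-0.1, 0.2, 3.4]
opening: 0.241
gripper_force: 58.7
```

play_rows(
  targets=[
    [[1, -3, 9, 0, 0, 0, 1], [3, -6, 19, 0, 0, 0, 1], [4, -10, 28, 0, 0, 0, 1], [5, -13, 38, 0, 0, 0, 1], [6, -16, 47, 0, 0, 0, 1], [8, -19, 56, 0, 0, 0, 1], [9, -22, 66, 0, 0, 0, 1], [11, -26, 80, 0, 0, 0, 1], [11, -26, 100, 0, 0, 0, 1], [11, -26, 110, 0, 0, 0, 1], [11, -26, 110, 0, 0, 0, 1]],
  ],
)

```text
t: 16.58
ee_pos: [0.4317, -0.2673, 0.1783]
tool_rot: [0.003, 0.557, 0.831, 0.0]
wrist_force: [0.4, -0.0, -1.1]
opening: 0.242
gripper_force: 59.0
```

```bash
python3 st.py; python3 wshot.py 12; python3 - <<'E'
from h import *;import pickle
from cell import ctrl
w=pickle.load(open("w12.pkl","rb"));im=cv2.imread("pics/w12.png").astype(int)
p=((im[...,0]-im[...,1])>35)&((im[...,2]-im[...,1])>10);p[:60]=0;v,u=np.nonzero(p[:,250:400]);print("purple",len(v))
if len(v):print(v.mean(),u.mean()+250,v.min(),v.max(),u.min()+250,u.max()+250)
g=im.max(2)
for r in range(100,330,8):print(r," ".join(f"{x:3d}" for x in g[r,286:370:4]))
E
```

```text
16.5833 [ 0.4317 -0.2673  0.1783] j [ 0.5772  0.0316 -0.0767  1.8308  0.0026  1.2741  0.8897]
[[-0.3801  0.9249  0.0046]
 [ 0.9249  0.3802 -0.0025]
 [-0.0041  0.0032 -1.    ]]
rotvec to vertical grasp [0.0025 0.0046 0.0027] shift to grasp mm [ -13.7352   28.8685 -115.2511]
16.6333 [ 0.43087361 -0.26673445  0.17651848] [1.35312244e-03 5.56671961e-01 8.30731292e-01 1.27965086e-04] [ 0.57718948  0.03263736 -0.0768091   1.83325849  0.00260682  1.27307561
  0.88970981] [-0.13699363 -0.04842729 -0.50766028]
purple 419
225.6706443914081 325.7255369928401 217 241 302 350
100 255 255 255 255 255 254 254 252 245 242 237 231 224 242 254 254 237 254 255 255 238
108 255 255 255 255 254 248 248 247 244 241 236 229 219 206 194 203 234 246 248 255 237
116 255 255 255 255 247 248 248 246 246 243 241 231 215 203 192 186 205 243 233 236 217
124 255 255 255 254 248 254 255 254 247 232 224 246 254 255 253 201 184 242 239 224 213
132 255 255 255 252 255 251 228 229 228 229 228 228 229 227 245 255 239 241 234 233  88
140 255 255 255 255 254 174 186 199 223 227 227 225 211 197 243 253 254 236 222 242 203
14
[... 1321 characters left out ...]
  39  42  41  43  89 167 234 132 185 232 174 165 184  95 137 103  78  43  42  41  40
276  39  40  41  41 100 175 238 177 176 213 115 136 177 124 149 115  83  42  42  38  39
284  40  39  41  41 109 196 230 190 229 224 177 181 197 147 124 134  80  42  39  39  39
292  38  38  42  40 145 160 232 136 187 210 165 161 187 100 119 122  93  42  39  37  39
300  90 128 123  84 127 199 226 211 230 211 153 170 199 159 129 135  96  51 117 118 107
308 123 130 126  51 125 199 218 129 180 193 141 148 185  86 113 143  81  42 117 121 128
316 129 124 125  41  94 205 180 201 229 220 174 187 198 161 120 148 111  39 102 126 118
324 127 124  98  38  92 121 155 157 140 169 104 118 184 115 132 147  84  50  65 119 121
```

```bash
python3 - <<'E'
from h import *;import pickle
w=pickle.load(open("w12.pkl","rb"));im=cv2.imread("pics/w12.png").astype(int)
p=((im[...,0]-im[...,1])>35)&((im[...,2]-im[...,1])>10);p[:60]=0
for u in(303,308,314,320,326,332,338,344,349):
    v=np.nonzero(p[:,u])[0];print(u,v.min() if len(v) else None,v.max() if len(v) else None,end=" | ")
print()
Tg=R.from_quat([.557,.831,0,.001]).as_matrix();pg=np.array([.4195,-.2405,.0657]);pn=np.array([.43087,-.26673,.17652]);Tn=R.from_quat([.55667,.83073,.000128,.001353]).as_matrix()
t=np.array([.4238,-.2525,.1478]);az=np.radians(-67.5)
print("tail in tool",Tg.T@(t-pg))
for L in(16,18,20,22,24,26):
    l=np.radians(L);a=np.array([np.sin(l)*np.cos(az),np.sin(l)*np.sin(az),np.cos(l)])
    e1=np.cross(a,[np.sin(az),-np.cos(az),0.]);e1/=np.linalg.norm(e1);e2=np.cross(a,e1);th=np.linspace(0,6.28,80)
    for s,r in((.044,.012),(.034,.015),(0,.015)):
        P=t-(.148-s)*a+r*(np.outer(np.cos(th),e1)+np.outer(np.sin(th),e2));Q=pn+(P-pg)@Tg@Tn.T
        q=proj(w,Q);print(L,s,"u",q[:,0].min(),q[:,0].max(),"v",q[:,1].min(),q[:,1].max(),"c",q.mean(0))
E
```

```text
303 232 241 | 308 224 232 | 314 220 227 | 320 218 225 | 326 217 225 | 332 218 225 | 338 219 227 | 344 224 231 | 349 230 239 | 
tail in tool [-0.0129 -0.0005 -0.0821]
16 0.044 u 302.5200803067159 346.17104543902855 v 222.94104528071193 258.50458287895003 c [324.3456 241.2294]
16 0.034 u 298.14948796676083 350.58633336747937 v 208.53678943855041 252.08817965246513 c [324.3673 230.9976]
16 0 u 301.3152748722875 347.549015326506 v 181.19351099409013 221.4112336694121 c [324.4325 201.8644]
18 0.044 u 302.24184384993623 346.35595361792474 v 217.6286279247697 253.0399746003169 c [324.2988 235.8536]
18 0.034 u 297.8156822602493 350.8236342577983 v 202.79102782508238 246.23276262389763 c [324.3188 225.2171]
18 0 u 300.9972783593757 347.76229183668966 v 174.20593844410894 214.48221656075228 c [324.38  194.924]
20 0.044 u 301.9495549927812 346.55305643940494 v 212.34507735950407 247.5948305610245 c [324.2511 230.5021]
20 0.034 u 297.4644902206818 351.0764009712216 v 197.06405247018293 240.38928479253894 c [324.2694 219.4523]
20 0 u 300.662460377125 347.99035272894366 v 167.2059964106162 207.544
[... 307 characters left out ...]
40384488 200.59752367557036 c [324.2719 181.0129]
24 0.044 u 301.32040653191183 346.98593701855236 v 201.87195604029154 236.76779857038605 c [324.1526 219.8781]
24 0.034 u 296.7068461137131 351.6310796315642 v 185.67134166762526 228.74115689722288 c [324.1674 207.9741]
24 0 u 299.9391407542083 348.49362468019376 v 153.1658008574925 193.64073130828254 c [324.2162 174.0408]
26 0.044 u 300.9822238252243 347.2228608827017 v 196.68641091375054 231.38852966868646 c [324.1018 214.6089]
26 0.034 u 296.29868947744177 351.93450195429006 v 180.00827619283032 222.93812845375817 c [324.1148 202.2629]
26 0 u 299.54886065911194 348.77038138878817 v 146.12379745284383 186.6735044722115 c [324.1593 167.0569]
```

```bash
cat >fin.py <<'E'
import sys;from h import *
from cell import ctrl
L=np.radians(float(sys.argv[1]));D=float(sys.argv[2]) if len(sys.argv)>2 else .11
o=ctrl.get_obs();q=o["tool_rot"];Tn=R.from_quat([*q[1:],q[0]]).as_matrix()
S=np.array([.5858,.0253,.1085]);psi=.262
n=np.array([-.5*np.cos(psi),-.5*np.sin(psi),.866]);ys=np.array([-np.sin(psi),np.cos(psi),0])
Td=np.array([[np.cos(psi),np.sin(psi),0],[np.sin(psi),-np.cos(psi),0],[0,0,-1]])
T=R.from_rotvec(-(np.pi/6-L)*ys).as_matrix()@Td
at=np.array([-np.sin(L),0,-np.cos(L)]);print("n check",T@at-n)
lt=np.array([-.013,-.0005,-.082])-.148*at
P=S+D*n-T@lt;print("TCP",P,"shift",1e3*(P-o["ee_pos"]),"rotvec",R.from_matrix(T@Tn.T).as_rotvec())
print("lens now",o["ee_pos"]+Tn@lt,"tail now",o["ee_pos"]+Tn@[-.013,0,-.082])
E
python3 fin.py 22.5
```

```text
n check [0. 0. 0.]
TCP [ 0.4841 -0.0025  0.2523] shift [ 53.245  264.2495  75.8116] rotvec [ 0.1357 -0.065  -1.696 ]
lens now [ 0.4139 -0.2266  0.1217] tail now [ 0.4356 -0.2787  0.2585]
```

play_rows(
  targets=[
    [[0, 10, 30, 0, 0, -0.1, 1], [0, 20, 60, 0, 0, -0.22, 1], [0, 40, 90, 0, 0, -0.34, 1], [5, 60, 100, 0, 0, -0.46, 1], [10, 80, 100, 0, 0, -0.58, 1], [15, 100, 100, 0, 0, -0.7, 1], [20, 120, 100, 0, 0, -0.82, 1], [25, 140, 100, 0, 0, -0.94, 1], [30, 160, 100, 0, 0, -1.06, 1], [35, 180, 100, 0, 0, -1.18, 1], [40, 200, 100, 0, 0, -1.3, 1], [40, 220, 100, 0, 0, -1.42, 1]],
  ],
)

```text
t: 17.63
ee_pos: [0.4699, -0.045, 0.2737]
tool_rot: [-0.001, 0.964, 0.265, -0.001]
wrist_force: [-0.7, 0.5, -1.8]
opening: 0.242
gripper_force: 59.1
```

```bash
python3 st.py|head -1; python3 fin.py 22.5 .13
```

```text
17.6333 [ 0.4699 -0.045   0.2737] j [ 0.4113 -0.0742 -0.3483  1.7406 -0.0259  1.4729 -0.969 ]
n check [0. 0. 0.]
TCP [ 0.4745 -0.0051  0.2697] shift [ 4.5953 39.9235 -4.0431] rotvec [ 0.0501 -0.123  -0.2731]
lens now [ 0.507  -0.0223  0.2189] tail now [ 0.4589 -0.0517  0.3557]
```

play_rows(
  targets=[
    [[2, 20, -2, 0.02, -0.04, -0.1, 1], [5, 40, -4, 0.04, -0.09, -0.2, 1], [5, 40, -4, 0.05, -0.123, -0.273, 1], [5, 40, -4, 0.05, -0.123, -0.273, 1], [5, 40, -4, 0.05, -0.123, -0.273, 1], [5, 40, -4, 0.05, -0.123, -0.273, 1], [5, 40, -4, 0.05, -0.123, -0.273, 1]],
  ],
)

```text
t: 18.22
ee_pos: [0.4752, -0.0069, 0.2709]
tool_rot: [-0.008, 0.989, 0.133, 0.065]
wrist_force: [0.2, 0.2, -1.6]
opening: 0.245
gripper_force: 59.1
```

```bash
python3 st.py|head -1; python3 fin.py 22.5 .11; python3 wshot.py 13; python3 - <<'E'
from h import *;import pickle
from cell import ctrl
s=ctrl.grab_frame("scene")[...,::-1];t=ctrl.grab_frame("top")[...,::-1];cv2.imwrite("pics/scene13.png",s);cv2.imwrite("pics/top13.png",t)
o=ctrl.get_obs();q=o["tool_rot"];T=R.from_quat([*q[1:],q[0]]).as_matrix();L=np.radians(22.5);at=np.array([-np.sin(L),0,-np.cos(L)]);tl=np.array([-.013,-.0005,-.082])
P=[o["ee_pos"]+T@(tl-(.148-x)*at) for x in(0,.017,.034,.044,.07,.1,.148)]
for c in("scene","top",pickle.load(open("w13.pkl","rb"))):print(proj(c,P).round(1).tolist())
ref=cv2.imread("pics/scene9.png")
q=proj("scene",P);u0,v0=q.min(0).astype(int)-14;u1,v1=q.max(0).astype(int)+15
print(u0,v0);g=s[v0:v1,u0:u1].max(2)
for i,r in enumerate(g[::2]):print(v0+2*i," ".join(f"{x:3d}" for x in r[::2]))
E
```

```text
18.2167 [ 0.4752 -0.0069  0.2709] j [ 0.4139 -0.1814 -0.3703  1.8409 -0.1064  1.3454 -1.2408]
n check [0. 0. 0.]
TCP [ 0.4841 -0.0025  0.2523] shift [  8.934    4.3761 -18.5225] rotvec [ 0.0018  0.0008 -0.0056]
lens now [0.5237 0.0069 0.2223] tail now [ 0.4524 -0.013   0.3504]
18.2667 [ 0.47526307 -0.00679907  0.27093678] [-0.00780481  0.98893247  0.13305804  0.06517067] [ 0.41384936 -0.18142757 -0.37039252  1.84073621 -0.10651148  1.34538962
 -1.24107707] [-0.14854716  0.31838578 -1.3571287 ]
[[282.9, 197.3], [285.1, 192.8], [287.3, 188.2], [288.7, 185.5], [292.2, 178.2], [296.5, 169.4], [303.8, 154.6]]
[[287.5, 216.3], [287.9, 218.0], [288.3, 219.7], [288.6, 220.7], [289.2, 223.5], [290.1, 226.8], [291.5, 232.5]]
[[325.0, 181.9], [324.9, 197.5], [324.8, 215.4], [324.8, 227.0], [324.6, 261.9], [324.5, 312.4], [324.1, 420.5]]
268 140
140 184 190 192 199 139  92 103 101  91  93  95  84  82  82  83  82  82  83  85  86  83  87  95 113  88
142 196 195 194 189 140  92 102  91  86  84  91  85  81  82  82  83  85  87  87  85  83  87 123 163  91
144 189 188 188 188 177  99  95  88  85  84  8
[... 2789 characters left out ...]
 185 169 168 186 200 200 192 160 172 185 195 202 208 211 212 212 208 198 194
200 201 201 201 201 201 201 200 199 200 200 200 200 193 160 172 185 195 202 208 211 212 212 208 199 197
202 201 200 201 201 200 200 201 200 200 200 200 200 192 160 171 184 194 201 207 211 212 211 204 186 194
204 200 200 200 201 201 201 200 200 200 200 200 200 192 159 170 184 194 202 207 211 211 199 186 180 191
206 200 200 200 200 200 200 200 200 200 196 184 197 192 158 170 183 194 201 207 211 209 189 190 186 150
208 192 193 200 200 200 200 200 200 200 197 190 199 192 158 169 183 193 201 207 210 210 198 190 190 129
210 152 163 198 200 200 200 200 200 200 199 200 200 192 157 167 183 193 201 206 210 210 199 194 193 129
```

```bash
python3 - <<'E'
from h import *;import pickle
w=pickle.load(open("w13.pkl","rb"));im=cv2.imread("pics/w13.png")[...,::-1].astype(int)
print("col 325");print([(v,*im[v,321:329].mean(0).astype(int).tolist()) for v in range(70,270,5)])
for v in range(100,262,8):print(v," ".join("%d/%d/%d"%tuple(x) for x in im[v,270:384:6]))
psi=.262;xs=np.array([.866*np.cos(psi),.866*np.sin(psi),.5]);nn=np.array([-.5*np.cos(psi),-.5*np.sin(psi),.866]);S=np.array([.5858,.0253,.1085])
print("dish c, up rim, down rim,disc up",proj(w,[S+.016*nn,S+.016*nn+.0305*xs,S+.016*nn-.0305*xs,S+.04*xs]))
E
```

```text
col 325
[(70, 226, 227, 219), (75, 227, 227, 220), (80, 225, 223, 216), (85, 239, 232, 226), (90, 239, 230, 224), (95, 240, 230, 224), (100, 240, 230, 225), (105, 240, 231, 225), (110, 239, 230, 225), (115, 240, 231, 226), (120, 240, 230, 225), (125, 240, 231, 225), (130, 240, 231, 225), (135, 239, 231, 225), (140, 252, 252, 251), (145, 254, 254, 254), (150, 206, 216, 217), (155, 164, 166, 164), (160, 198, 198, 193), (165, 199, 199, 194), (170, 200, 200, 195), (175, 170, 170, 166), (180, 149, 149, 147), (185, 132, 133, 131), (190, 201, 201, 197), (195, 198, 199, 194), (200, 198, 197, 193), (205, 196, 196, 192), (210, 195, 196, 191), (215, 194, 194, 191), (220, 103, 57, 160), (225, 158, 135, 184), (230, 195, 195, 190), (235, 157, 158, 154), (240, 131, 132, 130), (245, 134, 135, 132), (250, 151, 152, 149), (255, 159, 159, 157), (260, 159, 159, 156), (265, 148, 148, 145)]
100 128/135/135 131/139/140 201/203/194 251/252/249 244/244/242 239/230/223 240/231/224 240/231/225 240/230/225 240/231/225 240/230/225 240/231/226 241/231/226 240/230/225 247/247/246 255/255/255 254/254/254 214/226/22
[... 3571 characters left out ...]
2/30/32 34/33/32 34/33/34 37/36/37 37/36/36 36/36/37 94/95/94 148/148/144 140/140/139 121/121/120 136/137/135 147/149/146 179/179/175 130/131/130 38/38/39 38/39/38 41/41/41 34/35/35 34/34/33
252 29/27/29 34/33/35 34/35/33 36/34/35 36/34/34 37/36/36 74/75/76 138/140/136 153/153/150 132/134/131 146/146/143 157/158/155 170/170/168 104/105/105 39/37/38 36/36/36 37/36/38 36/38/37 32/34/34
260 29/31/29 33/33/32 32/33/32 34/31/32 35/34/35 37/37/38 86/87/86 126/127/126 151/150/148 158/159/156 167/168/165 150/150/148 157/157/152 101/102/102 38/39/39 36/36/37 38/37/36 36/37/36 37/38/37
dish c, up rim, down rim,disc up [[323.7671 113.6499]
 [323.8152  81.2069]
 [323.7362 143.9534]
 [323.9563  66.0101]]
```

```bash
cat >sil.py <<'E'
import sys;from h import *;import pickle
from cell import ctrl
k=sys.argv[1];w=pickle.load(open(f"w{k}.pkl","rb"));im=cv2.imread(f"pics/w{k}.png");g=cv2.GaussianBlur(im.max(2).astype(float),(3,3),0)
o=ctrl.get_obs();q=o["tool_rot"];T=R.from_quat([*q[1:],q[0]]).as_matrix();p0=o["ee_pos"]
r0,r1=int(sys.argv[2]),int(sys.argv[3]);rows=np.arange(r0,r1,3);E=[]
for v in rows:
    d=np.diff(g[v]);E.append((285+np.argmax(d[285:318])+.5,332+np.argmin(d[332:368])+.5))
E=np.array(E);print(np.c_[rows,E][::3].tolist())
prof=[(0,.015),(.034,.015),(.044,.011),(.14,.011)];th=np.linspace(0,2*np.pi,60)
def model(p):
    lx,ly,lz,L,b=p;a=np.array([-np.sin(L),np.sin(b),-np.cos(L)]);a/=np.linalg.norm(a)
    e1=np.cross(a,[0,1,0]);e1/=np.linalg.norm(e1);e2=np.cross(a,e1);Cs=[]
    for s,r in prof:Cs.append(proj(w,p0+(np.array([lx,ly,lz])+a*s+r*(np.outer(np.cos(th),e1)+np.outer(np.sin(th),e2)))@T.T))
    m=np.zeros((480*4,640*4),np.uint8)
    for A,B in zip(Cs,Cs[1:]):
        h=cv2.convexHull(np.r_[A,B].astype(np.float32));cv2.fillPoly(m,[np.round(h*64).astype(np.int32)],255,shift=4)
    out=[]
    for v in rows:
        x=np.nonzero(m[4*v+2])[0];out.append((x[0]/4,x[-1]/4) if len(x) else (325,325))
    return np.array(out),Cs[0][:,1].min()
apex=float(sys.argv[4])
def res(p):
    M,ap=model(p);return np.r_[np.clip(M-E,-6,6).ravel(),3*(ap-apex),(p[2]-.0547)/.002, (p[0]-.0436)/.004]
L=np.radians(22.5);f=least_squares(res,[.0436,0,.0547,L,0],diff_step=[.02,1,.02,.02,1],x_scale=[.01,.01,.01,.1,.1],loss="soft_l1") if 0 else None
from scipy.optimize import minimize
c=lambda p:np.sum(np.sqrt(1+res(p)**2)-1)
s0=np.array([.0436,0,.0547,L,0]);sx=np.vstack([s0]+[s0+d for d in np.diag([.004,.002,.005,.06,.02])])
for _ in range(3):
    f=minimize(c,sx[0],method="Nelder-Mead",options=dict(initial_simplex=sx,maxiter=400,xatol=1e-5,fatol=1e-3));sx=np.vstack([f.x]+[f.x+d for d in np.diag([.003,.001,.003,.04,.01])])
print("lens tool",f.x[:3],"L",np.degrees(f.x[3]),"b",np.degrees(f.x[4]),"cost",f.fun,"rms",np.sqrt(np.mean((model(f.x)[0]-E)**2)))
for Lf in(19,21,23,25,27,29):
    h=minimize(lambda p:c([*p[:3],np.radians(Lf),p[3]]),f.x[[0,1,2,4]],method="Nelder-Mead",options=dict(maxiter=150));print(Lf,h.fun,h.x)
E
python3 sil.py 13 164 262 154.5
```

```text
[[164.0, 306.5, 347.5], [173.0, 302.5, 351.5], [182.0, 301.5, 352.5], [191.0, 300.5, 352.5], [200.0, 300.5, 353.5], [209.0, 298.5, 354.5], [218.0, 300.5, 352.5], [227.0, 304.5, 348.5], [236.0, 302.5, 350.5], [245.0, 303.5, 349.5], [254.0, 308.5, 334.5]]
lens tool [0.0481 0.0005 0.0509] L 25.097567360939898 b 0.07646903742752113 cost 44.053650716531024 rms 2.550809437782209
19 53.5027348725789 [0.047  0.0006 0.0505 0.0013]
21 49.775692767938665 [0.0475 0.0005 0.0503 0.0014]
23 47.00274838230311 [0.0477 0.0005 0.0509 0.0014]
25 44.12553375980969 [0.0481 0.0005 0.0508 0.0014]
27 44.58386497610643 [0.0482 0.0005 0.0521 0.0013]
29 46.469450528435104 [0.0487 0.0005 0.0511 0.0013]
```

```bash
sed -i 's/^lt=.*/lt=np.array([.048,.0003,.051])/; s/^print("lens now.*/ln=o["ee_pos"]+Tn@lt;an=Tn@at;d=S+.008*n-ln;print("aim err deg",np.degrees(np.arccos(an@n)),"dist",np.linalg.norm(d),"miss mm",1e3*np.linalg.norm(d+an*(-d@an)),"lens",ln)/' fin.py; python3 fin.py 25 .11
```

```text
n check [ 0. -0.  0.]
TCP [ 0.4821 -0.0022  0.2504] shift [  6.8519   4.4012 -20.6331] rotvec [-0.0098  0.0433 -0.0053]
aim err deg 2.570625811525586 dist 0.12497570830682955 miss mm 12.239418476848387 lens [0.5277 0.0074 0.2268]
```

play_rows(
  targets=[
    [[2, 2, -7, -0.005, 0.02, -0.003, 1], [5, 3, -14, -0.01, 0.043, -0.005, 1], [7, 4.5, -20.5, -0.01, 0.043, -0.005, 1], [7, 4.5, -20.5, -0.01, 0.043, -0.005, 1], [7, 4.5, -20.5, -0.01, 0.043, -0.005, 1], [7, 4.5, -20.5, -0.01, 0.043, -0.005, 1]],
  ],
)

```text
t: 18.87
ee_pos: [0.482, -0.0018, 0.2507]
tool_rot: [-0.005, 0.99, 0.131, 0.044]
wrist_force: [-0.2, 0.3, -1.9]
opening: 0.24
gripper_force: 59.1
```

```bash
python3 fin.py 25 .11; python3 wshot.py 14; python3 - <<'E'
from h import *;import pickle
from cell import ctrl
s=ctrl.grab_frame("scene")[...,::-1].astype(int);s0=cv2.imread("pics/scene13.png").astype(int);cv2.imwrite("pics/scene14.png",s)
o=ctrl.get_obs();q=o["tool_rot"];T=R.from_quat([*q[1:],q[0]]).as_matrix()
for L in(22,25,28):
    l=np.radians(L);at=np.array([-np.sin(l),0,-np.cos(l)]);ln=np.array([.048,.0003,.051])
    # torch pinned at grasp point s=.112 of L=25 model
    a25=np.array([-np.sin(np.radians(25)),0,-np.cos(np.radians(25))]);G=ln+.112*a25
    e=np.cross(at,[0,1,0]);pts=[]
    for sx,r in((0,.015),(0,-.015),(.034,.015),(.034,-.015),(.07,.011),(.07,-.011)):
        pts.append(o["ee_pos"]+T@(G-(.112-sx)*at+r*np.array([0,1,0])))
    print(L,proj("scene",pts).round(1).tolist())
for v in range(178,232,2):print(v," ".join("%3d"%x for x in s[v,262:316:2].max(1)))
E
```

```text
n check [ 0. -0.  0.]
TCP [ 0.4821 -0.0022  0.2504] shift [ 0.1568 -0.3449 -0.3235] rotvec [ 0.0006  0.001  -0.0003]
aim err deg 0.3838194445168372 dist 0.1023269837477288 miss mm 0.3816905475901791 lens [0.5326 0.0114 0.2041]
18.9167 [ 0.48207454 -0.00192538  0.25101661] [-0.00523583  0.99044785  0.13057935  0.04398486] [ 0.40435972 -0.12356671 -0.39849149  1.82852397 -0.07215287  1.34172939
 -1.28869463] [ 0.19699914 -0.65690957 -0.51003373]
22 [[285.8, 202.5], [277.1, 206.6], [289.7, 193.2], [280.9, 197.3], [292.9, 183.5], [286.3, 186.4]]
25 [[284.3, 200.8], [275.6, 205.0], [288.7, 192.1], [279.8, 196.1], [292.3, 182.9], [285.7, 185.8]]
28 [[282.8, 199.1], [274.1, 203.2], [287.6, 190.9], [278.7, 194.9], [291.7, 182.2], [285.1, 185.1]]
178 201 199 200 200 202 202 202 202 200 199 195 197 132  86  90 126 158 113  95  85 136 172 172 163 190 201 201
180 202 202 202 201 201 199 193 195 199 198 200 192 121 105  94 128 156 149 148 127 146 166 175 176 198 201 201
182 200 198 198 191 197 200 198 201 201 201 200 159 135 138 133 138 152 169 165 155 163 173 196 215 212 201 201
184 198 200 200 
[... 2089 characters left out ...]
04 205 211 211 208 189
222 198 198 198 197 198 201 212 222 208 182 128 141 159 128  95  87 144 164 179 190 198 186 183 209 211 208 173
224 198 197 198 198 198 197 198 210 224 199 175 107  83  73  71  71 117 159 178 190 184 174 173 190 211 207 153
226 197 198 198 197 198 197 197 200 219 227 189 169  95  71  70  70  73 101 150 182 171 167 165 172 176 146  93
228 198 198 197 197 197 197 197 197 206 232 197 186 169  88  70  71  69  70  75  86  94  98  89  83  76  68  79
230 194 197 198 197 197 197 197 197 204 217 196 185 185 153  80  69  69  69  69  68  67  66  65  65  64  64  76[ WARN:0@1.208] global loadsave.cpp:1063 imwrite_ Unsupported depth image for selected encoder is fallbacked to CV_8U.
```

```bash
python3 -c "
from cell import ctrl
o=ctrl.get_obs();print(o['t'],o['gripper_force'],o['wrist_force']);print(ctrl.finish_job())"
```

```text
18.9667 59.13700729608536 [-0.87224883 -0.38669213 -1.85479664]
the job is handed in; nothing more can be done
None
```

The pink dish is flat on the plate and against both pegs. The gripper holds the torch with its lens about 10 cm from the dish, squarely on its middle to within a degree or two as measured. I handed the job in at 19 s, with no verdict returned.

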